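Wedge the battery case tight in its cradle

ROBOT

A 7-joint arm with a two-finger parallel gripper is mounted at the origin on the work surface. World frame = base frame: x ahead of the robot, y to its left, z up, the work surface at z = 0. Lengths are in m, angles in rad, forces in N, time in s.
With the tool pointing down it reaches from about 0.35 to 0.9 m from the base axis. Payload 8.1 kg.
Tool frame: the origin (TCP) lies midway between the tips of the shut fingers; the grasp point (between the pads) lies 19 mm behind it; z points along the fingers, y is the line along which they close (so a half turn about z gives the same grasp; the last joint's range is limited). The gripper opens to 92 mm and grips with 3 to 60 N. Pads are 19 mm wide; open, the fingers measure 130 mm over their backs; the gripper's body (75 mm by 190 mm) begins 47 mm behind the grasp point.
Start: joints at [-1.447, 0.434, 0.025, 1.573, -0.012, 1.134, -0.075], TCP at [0.141, 0.609, 0.196] pointing down, gripper open.
Joint ranges: [-2.62, 2.62], [-0.44, 2.09], [-1.27, 1.32], [0.08, 2.57], [-1.32, 4.46], [0.12, 2], [-2.74, 2.74]. Speed limits (rad/s): [2.22, 2.22, 3.01, 3.01, 3.14, 3.14, 3.14].

INTERFACE

Orientations are given as a 3x3 rotation matrix whose columns are the frame's x, y, z axes.
In Python, from rig import * gives the robot as it stands.
- The arm moves only by the tool step_arm, never from a script. Its argument "series" is a list of rows, each a list of 3 entries, a list of its own where there are three numbers: the shift along the tool's x, y, z in mm, then the turn, a rotation vector about the tool's x, y, z in degrees, then the closure, from -1 (fully open) to 1 (shut). In form: [[[dx, dy, dz], [wx, wy, wz], fingers], ...]. A call has 1 to 10 rows; each row is the pose to reach, as a shift and turn from the pose commanded when the call began, along the tool's axes at that moment; what a row does not reach only later rows make up. A row lasts 1/10 s, in which the tool goes at most 50 mm and 8.59 degrees, less where a joint would pass 70% of its speed; a pose out of reach is approached as far as the arm can. A call with a gripper value outside its range is refused whole. The fingers move at their own pace and stop on an object; the grip force is fixed at half the most. Time passes only in rows, so rows that repeat a pose let the fingers close. It gives the time, the measured TCP pose, the force, the opening and the grip force at its end, in the units of the state.
- read_state(): the state, without advancing time (a new reading comes with each control period).
- grab_frame(name): name is "scene" or "side" or "wrist"; returns the picture (384x512x3 uint8, red, green, blue); there is no depth.
- get_calibration(name): a dict with "fx", "fy", "cx", "cy" (pixels), "world_from_camera" (4x4, takes a point from camera to world coordinates); the wrist camera has in their place "hand_eye" (4x4, takes a point from camera to tool coordinates, whose origin is the TCP and whose axes are the flange's). Camera axes: x right, y down, z forward; pixel columns grow to the right and rows downward; lengths in m; the calibration is good to about 2 mm. A picture is of the moment at which its call begins: read the wrist's pose just before it. get_calibration takes no time and is no camera call.
- close_job(): hands the job in; it is judged then, once.
Trained networks look in the newest picture that a camera, given by its name, has taken for a name from the list of things; names that differ only in an ending like _2 or _b are one class to them, and where a whole thing is asked for, a point or a joint stands for the part that bears it (a point fixed in the world has none). Each returns a list of dicts, best first, with "p" (0 to 1); they miss things now and then, are a little off and sometimes report something else, mostly with a low value. They report only what shows in the picture. A call takes as long as a camera call. They do not tell look-alikes from the thing itself.
- recognise(camera, query): "pixel" ([column, row] in pixels, amid what is visible of it).
- silhouettes(camera, query): "region" (384x512 bool, what is visible of it) and "pixel" ([column, row] in pixels, amid what is visible of it).
- place_of(camera, query): "pixel" ([column, row] in pixels: a listed point, or the origin of a listed thing).
The state is a dict: "time_s": time; "qpos": joint angles; "qvel": joint speeds; "tau": joint torques, N m; "tcp_pos": TCP position; "tcp_rot": TCP orientation; "ft_force": force on the tool from outside, world axes, zero at the start; "torque": the same for the moment, N m; "finger_gap": opening from 0.0 (shut) to 1.0 (fully open); "finger_force": force on a finger pad.
Only numpy, scipy, OpenCV 4.12 (cv2) and the standard library are available. Lean on these libraries where they do the work, as an engineer would, in place of code of your own. Each camera call takes 0.05 s, during which the arm holds its last target. There are 200 camera calls.

TASK

Lock the loose battery case in the round white housing: set the wooden wedge loosely, tip first, into the tapering slot between the case and the slanted rib, let go of it, then take the wooden block and with it gently tap or push the wedge's tail until the wedge is tight and goes no further under about 15 N, never driving it with more than 35 N. Use the block, not the gripper, to drive it; then stand the block back upright on the bench outside the housing and leave the mug, the tape and the screwdriver where they are.

Things in the scene. Friction and masses are not known exactly. Their poses are not given: they have to be found in the camera images.
- housing: Round white open-topped plastic housing fixed to the bench, 312 mm across, rim 24 mm high, floor 6 mm above the bench. Origin: bench level under its centre. The slot runs along its own y; the wedge is driven to +y. The floor at x -60 to +60, y -140 to -30 mm is free for the gripper. A second, screwed-down case and 18 mm screw posts stand elsewhere inside.
- slot_mouth (a point): Centre of the slot's mouth on the housing's floor, at housing x -10, y +13 mm. The slot lies between the case (+x side) and the slanted rib (-x side, y +13 to +75, 34 mm high), is nominally 20 mm wide here and tapers as the wedge does to 10 mm at y +75; open at both ends. The rib was set by hand, up to 1.5 mm off either way.
- cradle_corner (a point): Inner corner of the cradle on the housing's floor, at housing x +44, y +77 mm: the back wall's inner face is at x +44, the end stop's at y +77, both 34 mm high. Driven tight, the wedge presses the case to the back wall. The wedge's origin is then nominally at housing y -17 mm, but up to 10 mm or so either way with the rib's setting: to be felt.
- case: Loose black plastic battery case, 44 (x) by 100 (y) by 34 mm high, about 0.25 kg, lying on the housing's floor in the cradle with up to 2 mm of play to the back wall and 3 mm to the end stop; driving the wedge pushes it against both. Origin: centre of its underside; axes nearly those of the housing.
- wedge: Wooden wedge, 120 mm long, 34 high, about 70 g, lying right way up. Origin: underside centre of its tail, a parallel grip 22 (x) by 35 mm (y). Own +y is to the tip (y +102.5 mm, 8 mm thick); blunt tail end at y -17.5. The +x face (x +11) is straight and goes to the case, the -x face tapers. It slides with 1 to 3 N, then stops hard (about 15 N per mm: push slowly) and friction keeps it tight.
- block: Plain light wooden tapping block, 36 by 36 mm, 80 mm tall, about 80 g, standing on the bench. Origin: centre of its underside; z up.
- mug: Black mug with a handle, 80 mm across, 100 mm high, standing on the bench; leave it. Origin: centre of its underside.
- tape: Roll of paper tape lying flat, 90 mm across, 22 mm high; leave it. Origin: centre of its underside.
- screwdriver: Screwdriver with a black handle lying on the bench; leave it. Origin: on the bench side, near its middle.
There are look-alikes about, which are no part of the job. Several things have the shape of the wedge; the one meant has the colours described above. Leave any red look-alike of the block alone.

How it is judged:
On the way, in this order (a step that is already met when the one before it is completed fails the run):
1. the wedge stands loosely in the slot, tip inside the mouth, let go by the gripper, not yet tight (x of wedge in the frame of housing between -0.022 and -0.004 m and y of wedge in the frame of housing above -0.088 m and z of wedge in the frame of housing below 0.01 m and angle between the y axis of wedge and the y axis of housing, either way round below 0.15 rad and contact force between the fingers and wedge below 0.2 N and contact force between wedge and case below 3 N), for 0.2 s.
2. the block, held by the gripper, drives the wedge (contact force between block and wedge above 4 N and contact force between the fingers and block above 2 N), for 0.02 s.
At the end, for the whole second after the job is handed in: The wedge lies flat on the housing's floor in the slot, straight to within 0.06 rad, and clamps the case against the back wall with more than 8 N (tight, as after a push of 10 N or more), at rest; the block stands upright on the bench, its centre more than 165 mm from the housing's centre (contact force between wedge and case above 8 N and x of wedge in the frame of housing between -0.016 and -0.006 m and y of wedge in the frame of housing above -0.045 m and z of wedge in the frame of housing below 0.01 m and angle between the y axis of wedge and the y axis of housing, either way round below 0.06 rad and x of case in the frame of housing above 0.02 m and z of case in the frame of housing below 0.009 m and linear speed of wedge below 0.01 m/s and height (world z) of block below 0.004 m and angle between block's own z axis and vertical below 0.1 rad and linear speed of block below 0.02 m/s and horizontal distance between block and housing above 0.165 m); the robot touches nothing.
It fails at once if the wedge is driven with more than 35 N (contact force between block and wedge above 35 N).
It fails at once if the wedge is driven tight by the gripper instead of the block (contact force between the fingers and wedge above 1 N and contact force between wedge and case above 12 N).
It fails at once if the mug, tape or screwdriver is pushed more than 30 mm (distance of any of mug, tape, screwdriver from where it was at the start of the episode above 0.03 m).
It also fails if it takes over 72 s, if anything falls off the work surface, if the arm or the gripper's body presses on something with over 40 N, if the wrist force passes 120 N, or if a joint passes its speed limit or range.

## Working session

There is one attempt and no reset: what is moved stays moved. The work goes in short steps, Python scripts to look and compute and a tool call to move; the robot and the scene stay as the last step left them, time stands still between calls to the robot, and variables do not carry over. Pictures are saved under pics/ and viewed, at most 10 in all, crops included, and the job is handed in when it is done.

Besides the shell and the picture viewer there is one more tool, called after "Emit:" by a JSON object that holds its "fn" and its "kwargs". step_arm: Moves the arm, as the interface text tells. Its arguments: {"type":"object","properties":{"series":{"type":"array"}},"required":["series"]}

```bash
ls; mkdir -p pics; cat > h.py <<'E'
from rig import *
import numpy as np, cv2
def save(n,im): cv2.imwrite('pics/'+n+'.png',cv2.cvtColor(im,cv2.COLOR_RGB2BGR))
def camT(name,st=None):
    c=get_calibration(name)
    if name=='wrist':
        T=np.eye(4);T[:3,:3]=st['tcp_rot'];T[:3,3]=st['tcp_pos'];T=T@np.array(c['hand_eye'])
    else: T=np.array(c['world_from_camera'])
    return c,T
def px2w(name,px,z,st=None):
    c,T=camT(name,st);px=np.atleast_2d(px).astype(float)
    d=np.c_[(px[:,0]-c['cx'])/c['fx'],(px[:,1]-c['cy'])/c['fy'],np.ones(len(px))]@T[:3,:3].T
    o=T[:3,3];s=(z-o[2])/d[:,2]
    return o+d*s[:,None]
def w2px(name,P,st=None):
    c,T=camT(name,st);P=np.atleast_2d(P);q=(P-T[:3,3])@T[:3,:3]
    return np.c_[q[:,0]/q[:,2]*c['fx']+c['cx'],q[:,1]/q[:,2]*c['fy']+c['cy']]
E
python3 - <<'E'
from h import *
np.set_printoptions(precision=4,suppress=True)
a=grab_frame('scene');b=grab_frame('side')
save('s0',np.vstack([a,b])[::1]) 
save('scene0',cv2.resize(a,(800,600)));save('side0',cv2.resize(b,(800,600)))
zs={'slot_mouth':.006,'cradle_corner':.006,'wedge':0,'case':.006}
for cam in ('scene','side'):
  print(cam,camT(cam)[1][:3,3])
  for n in ['housing','slot_mouth','cradle_corner','case','wedge','block','mug','tape','screwdriver']:
    for r in place_of(cam,n)[:4]:
      print(n,round(r['p'],2),np.round(r['pixel']),px2w(cam,r['pixel'],zs.get(n,0))[0])
s=read_state();print(s['tcp_rot'],s['ft_force'])
E
```

```text
pics
scene [1.3359 0.3448 0.6944]
slot_mouth 0.69 [261. 212.] [0.5317 0.0279 0.006 ]
cradle_corner 0.79 [276. 232.] [0.592  0.0965 0.006 ]
cradle_corner 0.74 [258. 214.] [0.5454 0.0266 0.006 ]
case 0.69 [261. 219.] [0.5617 0.0406 0.006 ]
wedge 0.89 [151. 201.] [ 0.606  -0.2736  0.    ]
wedge 0.76 [182. 133.] [ 0.2198 -0.4113  0.    ]
wedge 0.75 [168. 175.] [ 0.4753 -0.3045  0.    ]
block 0.92 [368. 233.] [0.4957 0.3101 0.    ]
block 0.75 [390. 266.] [0.5883 0.3797 0.    ]
mug 0.96 [344. 294.] [0.7166 0.2981 0.    ]
tape 0.62 [110. 215.] [ 0.7006 -0.3395 -0.    ]
screwdriver 0.91 [130. 242.] [ 0.7672 -0.2256  0.    ]
side [ 0.1227 -1.0206  0.8221]
housing 0.97 [271. 204.] [ 0.5373 -0.0004  0.    ]
housing 0.32 [296. 284.] [ 0.4759 -0.3176  0.    ]
slot_mouth 0.88 [265. 194.] [0.534  0.0429 0.006 ]
slot_mouth 0.38 [294. 282.] [ 0.4736 -0.315   0.006 ]
cradle_corner 0.89 [277. 186.] [0.5853 0.074  0.006 ]
case 0.79 [275. 191.] [0.5702 0.0493 0.006 ]
wedge 0.9 [334. 255.] [ 0.6092 -0.2583  0.    ]
wedge 0.73 [296. 282.] [ 0.4789 -0.3115 -0.    ]
wedge 0.61 [202. 342.] [ 0.2249 -0.4035  0.    ]
block 0.8 [243. 143.] [0.5754 0.3705 0.    ]
block 0.73 [231. 154.] [0.5105 0.3144 0.    ]
mug 0.68 [288. 147.] [0.7143 0.2898 0.    ]
mug 0.19 [295. 284.] [ 0.4759 -0.317   0.    ]
tape 0.93 [382. 268.] [ 0.7012 -0.3419 -0.    ]
screwdriver 0.54 [287. 147.] [0.7113 0.2901 0.    ]
[[-0.9744  0.2249  0.    ]
 [ 0.2249  0.9744  0.0001]
 [-0.      0.0001 -1.    ]] [-0.0007 -0.335   0.4796]
```

View pics/scene0.png

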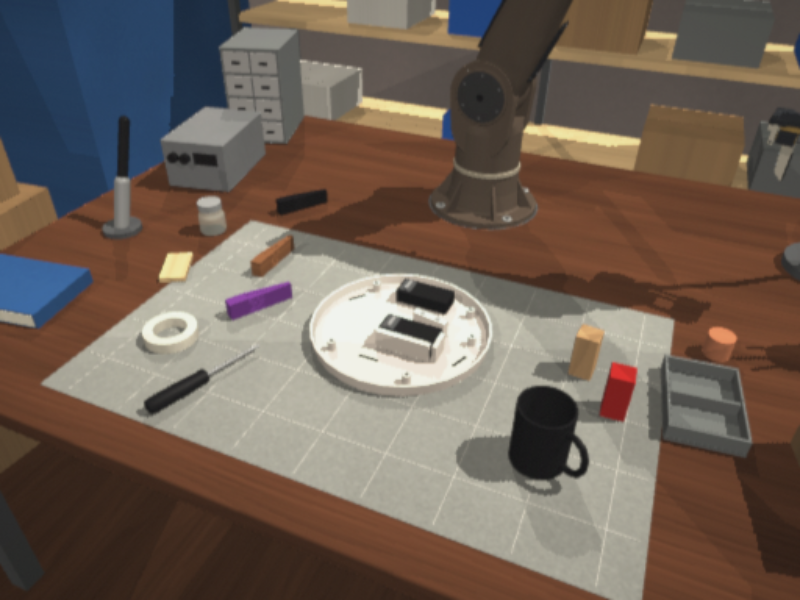

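View pics/side0.png

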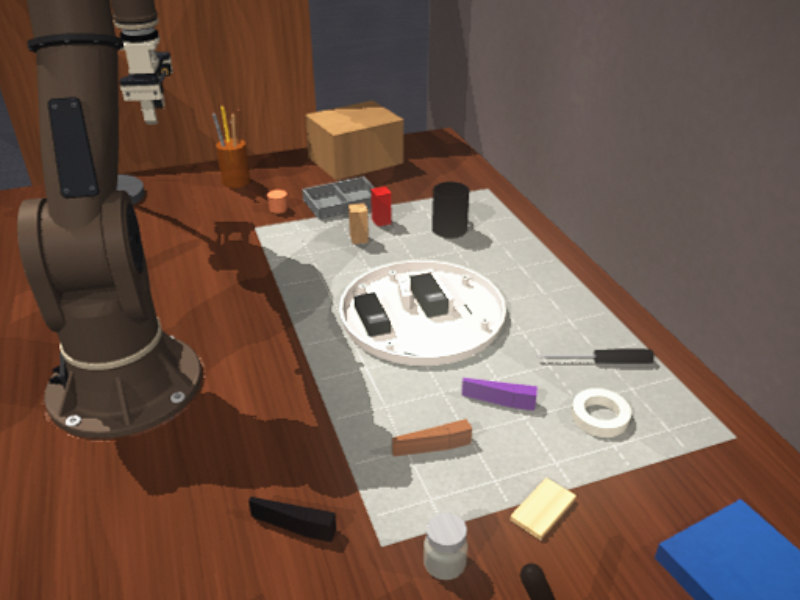

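The wooden (orange-brown) wedge is at scene (272,256) and side (432,438). Its look-alikes are purple at (258,300) and black at (302,201). The light block is at scene (587,350), next to the red one at (618,392). I'll check the choices from the wrist camera.

```bash
cat >> h.py <<'E'
from scipy.spatial.transform import Rotation as Ro
np.set_printoptions(precision=4,suppress=True)
def down(yaw):  # tool y (closing line) at world angle yaw, z down
    y=np.array([np.cos(yaw),np.sin(yaw),0]);z=np.array([0,0,-1.]);return np.c_[np.cross(y,z),y,z]
def go(p,yaw):
    """print shift mm & rotvec deg in tool axes from measured pose"""
    s=read_state();R=np.array(s['tcp_rot']);d=R.T@(np.array(p)-s['tcp_pos'])*1000
    r=Ro.from_matrix(R.T@down(yaw)).as_rotvec(degrees=True)
    print('shift',np.round(d,1),'turn',np.round(r,2),'rows>=',np.linalg.norm(d)/50,np.linalg.norm(r)/8.59)
E
python3 - <<'E'
from h import *
print(np.array(get_calibration('wrist')['hand_eye']),get_calibration('wrist')['fx'])
go([.5,.03,.33],np.pi/2)
E
```

```text
[[ 0.001  -0.9616 -0.2743  0.0749]
 [ 1.      0.001   0.      0.0018]
 [ 0.0003 -0.2743  0.9616 -0.1895]
 [ 0.      0.      0.      1.    ]] 312.06615107113413
shift [-480.5 -483.3 -133.9] turn [  0.   0. -13.] rows>= 13.89081015878377 1.5130471991101058
```

Emit:
{"fn": "step_arm", "kwargs": {"series": [[[0, -20, -50], [0, 0, -5], -1], [[-40, -60, -100], [0, 0, -13], -1], [[-80, -100, -134], [0, 0, -13], -1], [[-459, -570, -134], [0, 0, -13], -1], [[-459, -570, -134], [0, 0, -13], -1], [[-459, -570, -134], [0, 0, -13], -1], [[-459, -570, -134], [0, 0, -13], -1], [[-459, -570, -134], [0, 0, -13], -1], [[-459, -570, -134], [0, 0, -13], -1], [[-459, -570, -134], [0, 0, -13], -1]]}}

```text
time_s: 2.0
tcp_pos: [0.3319, 0.2087, 0.3191]
tcp_rot: [[-1.0, -0.0, 0.001], [-0.0, 1.0, 0.001], [-0.001, 0.001, -1.0]]
ft_force: [0.6, 0.6, 0.8]
finger_gap: 1.006
finger_force: 0.0
```

```bash
python3 - <<'E'
from h import *
s=read_state();print(s['time_s'],s['tcp_pos'],s['qvel'],s['qpos']);go([.46,-.05,.33],np.pi/2)
E
```

```text
2.0 [0.3319 0.2087 0.3191] [ 0.5354 -0.2139  0.6081  0.133   0.088   0.0607  1.1094] [-0.9674 -0.0664  0.2541  1.8906  0.0169  1.3142  0.8527]
shift [-128.1 -258.7  -11.1] turn [0.06 0.03 0.  ] rows>= 5.77853485699155 0.0076142957191847015
```

Emit:
{"fn": "step_arm", "kwargs": {"series": [[[-128, -259, -11], [0, 0, 0], -1], [[-128, -259, -11], [0, 0, 0], -1], [[-128, -259, -11], [0, 0, 0], -1], [[-128, -259, -11], [0, 0, 0], -1], [[-128, -259, -11], [0, 0, 0], -1], [[-128, -259, -11], [0, 0, 0], -1], [[-128, -259, -11], [0, 0, 0], -1], [[-128, -259, -11], [0, 0, 0], -1]]}}

```text
time_s: 2.8
tcp_pos: [0.4594, -0.0489, 0.3297]
tcp_rot: [[-1.0, 0.002, -0.0], [0.002, 1.0, -0.0], [0.0, -0.0, -1.0]]
ft_force: [-1.1, 0.2, 0.4]
finger_gap: 1.001
finger_force: 0.0
```

```bash
python3 - <<'E'
from h import *
s=read_state();print(s['time_s'],s['tcp_pos'],abs(s['qvel']).max() if hasattr(s['qvel'],'max') else s['qvel'])
a=grab_frame('wrist');save('w1',cv2.resize(a,(800,600)))
for n,z in dict(housing=0,slot_mouth=.006,cradle_corner=.006,case=.006,wedge=0,block=0).items():
    for r in place_of('wrist',n)[:3]:
      print(n,round(r['p'],2),np.round(r['pixel']),px2w('wrist',r['pixel'],z,s)[0])
E
```

```text
2.8 [ 0.4594 -0.0489  0.3297] 0.0380450887136215
housing 0.82 [291. 190.] [0.5345 0.0185 0.    ]
slot_mouth 0.75 [296. 187.] [0.5264 0.0267 0.006 ]
cradle_corner 0.88 [336. 218.] [0.584  0.0986 0.006 ]
case 0.59 [304. 204.] [0.5584 0.0421 0.006 ]
wedge 0.89 [128. 230.] [ 0.6078 -0.2721  0.    ]
wedge 0.62 [ 92. 152.] [ 0.4674 -0.3162  0.    ]
block 0.71 [495. 210.] [0.5714 0.3807 0.    ]
block 0.64 [471. 176.] [0.5091 0.3253 0.    ]
block 0.57 [296. 189.] [0.5329 0.0278 0.    ]
```

View pics/w1.png

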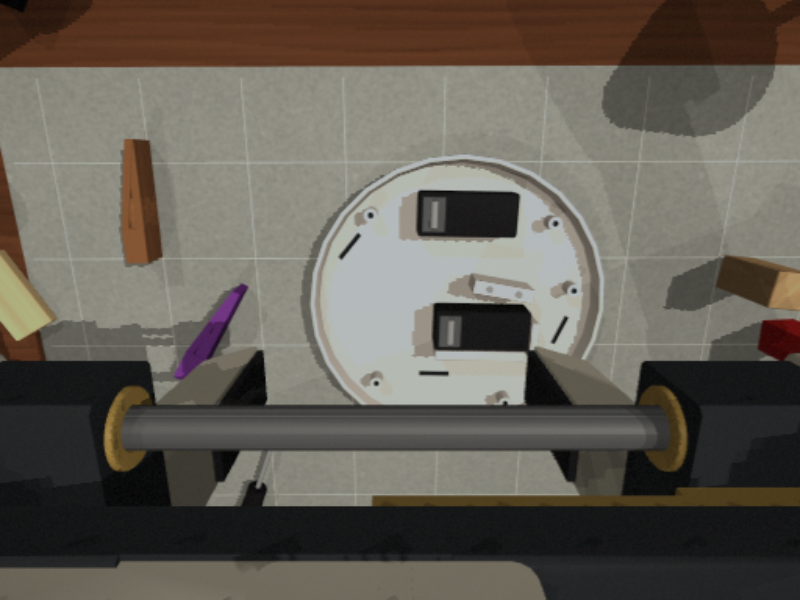

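Housing at (457,285) in the 800-px view, its +y to the right and +x down; the slot lies between the white rib (500,290) and the case (480,328). The wooden wedge is at (140,200), the purple one at (210,330).

```bash
python3 - <<'E'
from h import *
a=cv2.cvtColor(cv2.imread('pics/w1.png'),cv2.COLOR_BGR2RGB)
a=grab_frame('wrist')
A=cv2.resize(a[80:180,70:115],None,fx=6,fy=6,interpolation=cv2.INTER_CUBIC)
B=cv2.resize(a[165:235,255:355],None,fx=5,fy=5,interpolation=cv2.INTER_CUBIC)
o=np.zeros((600,800,3),np.uint8);o[:A.shape[0],:A.shape[1]]=A;o[:B.shape[0],290:290+B.shape[1]]=B
save('crop1',o); np.save('w1.npy',a)
E
```

```text
(no output)
```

View pics/crop1.png

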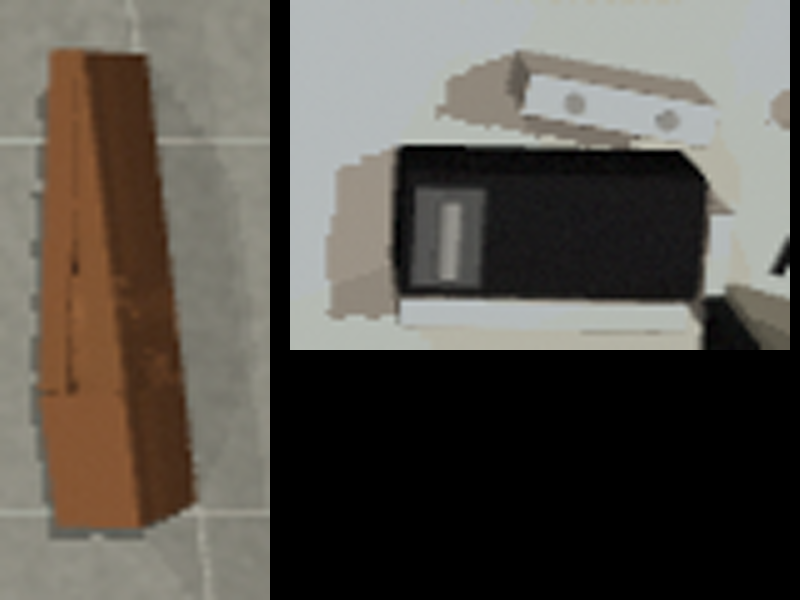

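```bash
python3 - <<'E'
from h import *
s=read_state();a=np.load('w1.npy')
w=lambda pts,x0,y0,k,z:px2w('wrist',np.array(pts)/k-0.4+[x0,y0],z,s)
W=w([(57,528),(137,526),(40,392),(122,390),(50,50),(88,55)],70,80,6,.034)
print('wedge tailL tailR endL endR tipL tipR\n',W[:,:2])
off=np.array([290,0])
C=w(np.array([(400,150),(682,152),(705,182),(700,297),(400,297)])-off,255,165,5,.040);print('case top\n',C[:,:2])
B=w(np.array([(402,325),(685,334),(402,300),(690,303)])-off,255,165,5,.040);print('wall\n',B[:,:2])
R=w(np.array([(525,75),(715,103),(715,145),(525,113)])-off,255,165,5,.040);print('rib\n',R[:,:2])
# rim circle: bright region vs mat; fit on wrist silhouette boundary at rim
grab_frame('wrist')
r=silhouettes('wrist','housing');print([x['p'] for x in r])
m=r[0]['region'].astype(np.uint8);c=max(cv2.findContours(m,0,1)[0],key=cv2.contourArea)[:,0]
P=px2w('wrist',c[c[:,1]<215],.024,s)[:,:2]
from scipy.optimize import least_squares
f=least_squares(lambda q:np.hypot(*(P-q[:2]).T)-.156,[.537,0],loss='soft_l1',f_scale=.002);print('fit',f.x,np.sqrt(np.mean(f.fun**2)))
f=least_squares(lambda q:np.hypot(*(P-q[:2]).T)-q[2],[.537,0,.156],loss='soft_l1',f_scale=.002);print(f.x)
print(s['qpos'])
E
```

```text
wedge tailL tailR endL endR tipL tipR
 [[ 0.4877 -0.3207]
 [ 0.4871 -0.2995]
 [ 0.4518 -0.3197]
 [ 0.4512 -0.2984]
 [ 0.3675 -0.3044]
 [ 0.3687 -0.2952]]
case top
 [[ 0.5299 -0.0071]
 [ 0.5304  0.0834]
 [ 0.5405  0.0916]
 [ 0.5804  0.093 ]
 [ 0.5806 -0.0059]]
wall
 [[ 0.5905 -0.005 ]
 [ 0.5936  0.089 ]
 [ 0.5816 -0.0053]
 [ 0.5825  0.0899]]
rib
 [[0.505  0.0319]
 [0.5141 0.0927]
 [0.528  0.0938]
 [0.5175 0.0324]]
[0.62]
fit [0.5413 0.0155] 0.06777685697167389
[0.4679 0.0038 0.0996]
[-0.6424  0.05    0.6797  1.765  -0.0326  1.3377  1.6163]
```

```bash
python3 - <<'E'
from h import *
s=read_state()
print(px2w('wrist',np.array([(306,285),(604,285),(462,155),(340,215),(560,205),(320,345)])*.64,.024,s)[:,:2])
go([.4695,-.3096,.1],np.radians(88));go([.4695,-.3096,.005],np.radians(88))
E
```

```text
[[ 0.5142 -0.1391]
 [ 0.5136  0.1737]
 [ 0.3829  0.0195]
 [ 0.4412 -0.1012]
 [ 0.4308  0.1196]
 [ 0.5816 -0.1271]]
shift [ -10.  -261.8  229.7] turn [0.01 0.01 2.04] rows>= 6.968396539828724 0.23804735189503842
shift [  -9.9 -261.8  324.7] turn [0.01 0.01 2.04] rows>= 8.344528891290384 0.23804735189503842
```

Emit:
{"fn": "step_arm", "kwargs": {"series": [[[-10, -262, 100], [0, 0, 2], -1], [[-10, -262, 180], [0, 0, 2], -1], [[-10, -262, 230], [0, 0, 2], -1], [[-10, -262, 230], [0, 0, 2], -1], [[-10, -262, 230], [0, 0, 2], -1], [[-10, -262, 230], [0, 0, 2], -1], [[-10, -262, 230], [0, 0, 2], -1], [[-10, -262, 230], [0, 0, 2], -1], [[-10, -262, 230], [0, 0, 2], -1]]}}

```text
time_s: 4.2
tcp_pos: [0.4683, -0.311, 0.0986]
tcp_rot: [[-0.999, 0.037, -0.003], [0.037, 0.999, 0.0], [0.003, 0.0, -1.0]]
ft_force: [0.3, 0.7, 0.5]
finger_gap: 0.998
finger_force: 0.0
```

```bash
python3 - <<'E'
from h import *
s=read_state();print(s['time_s'],s['tcp_pos'],s['qpos'])
a=grab_frame('wrist');save('w2',a)
go([.4695,-.3096,.005],np.radians(88))
E
```

```text
4.2 [ 0.4683 -0.311   0.0986] [-0.0103  0.509   0.7151  1.8836 -0.4167  0.9054  2.4395]
shift [-0.2  0.4 94.7] turn [ 0.02 -0.03 -0.02] rows>= 1.8935801420449412 0.005404996595468354
```

View pics/w2.png

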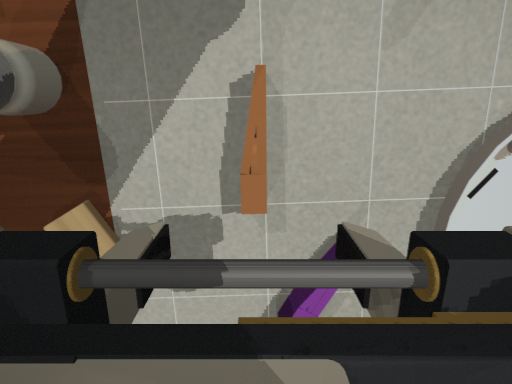

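Wedge top seen from above: tail end at (242–267, 213), grip line at row 174, tip at (260,66).

```bash
python3 - <<'E'
from h import *
s=read_state();P=px2w('wrist',[(242,213),(267,213),(241,174),(267,174),(256,66),(266.5,66)],.034,s);print(P,P[:4].mean(0))
c=P[:4].mean(0);print(s['tcp_pos']);go([c[0],c[1],.005],np.radians(88))
E
```

```text
[[ 0.4885 -0.3181  0.034 ]
 [ 0.4893 -0.2963  0.034 ]
 [ 0.4538 -0.3174  0.034 ]
 [ 0.4545 -0.2956  0.034 ]
 [ 0.3696 -0.3021  0.034 ]
 [ 0.3699 -0.2941  0.034 ]] [ 0.4715 -0.3068  0.034 ]
[ 0.4694 -0.31    0.0997]
shift [-2.1  3.2 94.7] turn [ 0.02 -0.03 -0.02] rows>= 1.8951221870167658 0.005404996595468354
```

Emit:
{"fn": "step_arm", "kwargs": {"series": [[[-2, 3, 40], [0, 0, 0], -1], [[-2, 3, 75], [0, 0, -1], -1], [[-2, 3, 95], [0, 0, -1], -1], [[-2, 3, 95], [0, 0, -1], -1], [[-2, 3, 95], [0, 0, -1], 1], [[-2, 3, 95], [0, 0, -1], 1], [[-2, 3, 95], [0, 0, -1], 1], [[-2, 3, 95], [0, 0, -1], 1], [[-2, 3, 95], [0, 0, -1], 1], [[-2, 3, 95], [0, 0, -1], 1]]}}

```text
time_s: 5.25
tcp_pos: [0.4716, -0.3073, 0.0049]
tcp_rot: [[-1.0, 0.017, 0.0], [0.017, 1.0, -0.0], [-0.0, -0.0, -1.0]]
ft_force: [0.4, -0.3, 0.7]
finger_gap: 0.527
finger_force: 0.0
```

Emit:
{"fn": "step_arm", "kwargs": {"series": [[[0, 0, 0], [0, 0, 0], 1], [[0, 0, 0], [0, 0, 0], 1], [[0, 0, 0], [0, 0, 0], 1], [[0, 0, 0], [0, 0, 0], 1], [[0, 0, 0], [0, 0, 0], 1], [[0, 0, 0], [0, 0, 0], 1]]}}

```text
time_s: 5.85
tcp_pos: [0.4715, -0.3073, 0.0047]
tcp_rot: [[-1.0, 0.017, -0.0], [0.017, 1.0, 0.0], [0.0, 0.0, -1.0]]
ft_force: [0.5, 0.8, -0.2]
finger_gap: 0.02
finger_force: 0.0
```

```bash
python3 - <<'E'
from h import *
th=-.015;c=np.array([.538,.0175]);R=np.array([[np.cos(th),-np.sin(th)],[np.sin(th),np.cos(th)]])
p=c+R@[-.0135,-.105];print(p);s=read_state();print(s['qpos'])
go([p[0],p[1],.15],th)
E
```

```text
[ 0.5229 -0.0873]
[ 0.0657  0.6323  0.6042  1.9534 -0.5349  0.7192  2.5465]
shift [ -47.6  220.8 -145.3] turn [ 0.   -0.   89.86] rows>= 5.372006480636763 10.461260769200205
```

The fingers shut on nothing (gap 0.02), so I'll look from the side.

```bash
python3 - <<'E'
from h import *
a=grab_frame('side');b=grab_frame('wrist')
A=cv2.resize(a[230:330,220:360],None,fx=4,fy=4,interpolation=cv2.INTER_CUBIC)
o=np.zeros((400+200,800,3),np.uint8);o[:400,:560]=A;o[400:,:400]=b[60:260,60:460];save('c3',o)
E
```

```text
(no output)
```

View pics/c3.png

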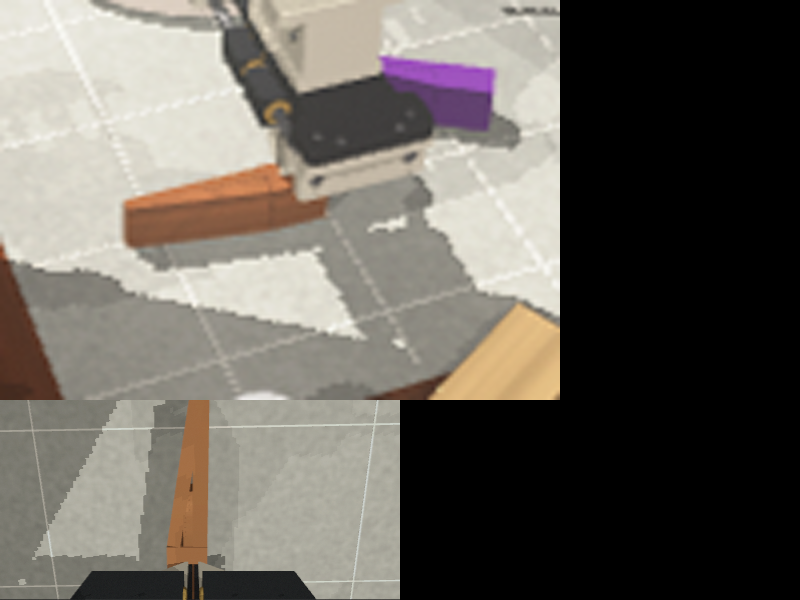

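```bash
python3 - <<'E'
from h import *
s=read_state()
print('TCP, grasp px wrist',w2px('wrist',[s['tcp_pos'],s['tcp_pos']+np.array([0,0,.019])],s).tolist())
print('side',w2px('side',[s['tcp_pos'],s['tcp_pos']+np.array([0,0,.019]),s['tcp_pos']+np.array([0,0,.066])]).tolist())
print(px2w('wrist',[(60+167,60+147),(60+208,60+147),(60+165,60+163),(60+207,60+163)],.034,s))
print(px2w('side',[(220+123/4,230+200/4),(220+240/4,230+175/4),(220+295/4,230+182/4)],.034))
for cam in('side','wrist'):
  for r in place_of(cam,'wedge'): print(cam,r['p'],r['pixel'],px2w(cam,r['pixel'],0,s))
print(s['finger_gap'],s['finger_force'],s['ft_force'])
E
```

```text
TCP, grasp px wrist [[249.70464832873296, 219.85784910969133], [249.40430555703745, 231.6900748734034]]
side [[292.169555429135, 279.9846828299351], [292.53317459741174, 274.3346476495427], [293.4648090712735, 259.85860234772025]]
[[ 0.4523 -0.3189  0.034 ]
 [ 0.4527 -0.2967  0.034 ]
 [ 0.4616 -0.3204  0.034 ]
 [ 0.462  -0.2973  0.034 ]]
[[ 0.369  -0.3003  0.034 ]
 [ 0.4401 -0.3047  0.034 ]
 [ 0.4682 -0.3209  0.034 ]]
side 0.66 [202.8, 341.3] [[ 0.2267 -0.4013  0.    ]]
side 0.62 [332.7, 257.2] [[ 0.6024 -0.2653  0.    ]]
wrist 0.58 [245.7, 213.0] [[ 0.4684 -0.3099  0.    ]]
0.0034825780463533813 0.0 [0.7267 0.0434 0.6347]
```

Emit:
{"fn": "step_arm", "kwargs": {"series": [[[0, 0, -20], [0, 0, 0], 1], [[0, 0, -50], [0, 0, 0], 1], [[0, 0, -70], [0, 0, 0], 1], [[0, 0, -70], [0, 0, 0], 1]]}}

```text
time_s: 6.45
tcp_pos: [0.4729, -0.3085, 0.0772]
tcp_rot: [[-1.0, 0.018, 0.004], [0.018, 1.0, -0.002], [-0.004, -0.002, -1.0]]
ft_force: [-0.4, 0.2, -0.8]
finger_gap: 0.002
finger_force: 0.0
```

```bash
python3 - <<'E'
from h import *
s=read_state();print(s['tcp_pos'],s['finger_gap'],s['finger_force'])
a=grab_frame('side');b=grab_frame('wrist')
A=cv2.resize(a[210:310,220:360],None,fx=4,fy=4,interpolation=cv2.INTER_CUBIC)
o=np.zeros((400+200,800,3),np.uint8);o[:400,:560]=A;o[400:,:400]=b[60:260,60:460];save('c4',o)
print(w2px('side',[s['tcp_pos']]),w2px('wrist',[s['tcp_pos']],s))
E
```

```text
[ 0.4729 -0.3085  0.0772] 0.0023443140874807368 0.0
[[294.3793 258.0003]] [[249.704 219.856]]
```

View pics/c4.png

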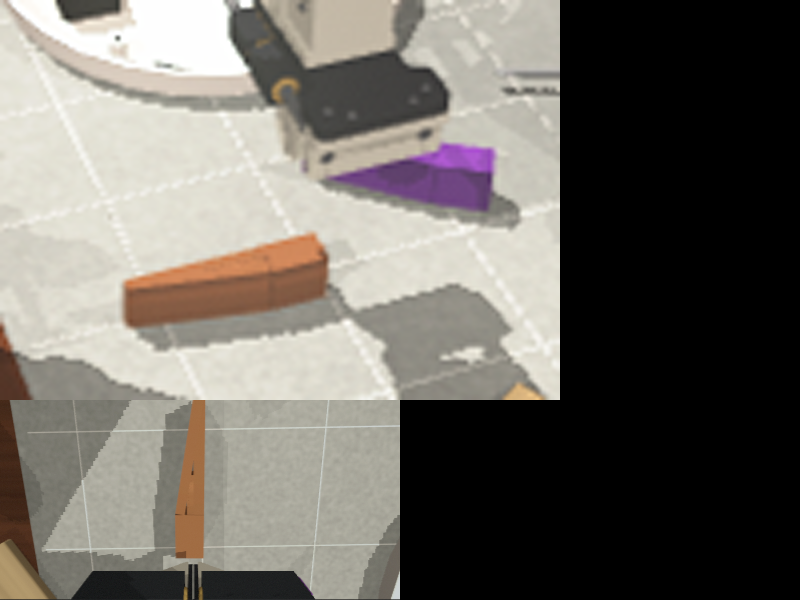

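```bash
python3 - <<'E'
from h import *
s=read_state()
print(px2w('wrist',[(60+175,174),(60+204,174),(60+175,217),(60+204,217)],.034,s))
print('side tail far corner top, near top; bottom near',px2w('side',[(220+317/4,210+234/4),(220+327/4,210+255/4),(220+123/4,210+283/4)],.034),px2w('side',[(220+326/4,210+292/4),(220+126/4,210+327/4)],.0))
b=grab_frame('wrist');cv2.imwrite('pics/tmp.png',b)
from rig import *
E
```

```text
[[ 0.4505 -0.3183  0.034 ]
 [ 0.4508 -0.2963  0.034 ]
 [ 0.4852 -0.3194  0.034 ]
 [ 0.4855 -0.2965  0.034 ]]
side tail far corner top, near top; bottom near [[ 0.4897 -0.3042  0.034 ]
 [ 0.4881 -0.3221  0.034 ]
 [ 0.3682 -0.3025  0.034 ]] [[ 0.4906 -0.3199 -0.    ]
 [ 0.3688 -0.3054  0.    ]]
```

```bash
python3 - <<'E'
from h import *
s=read_state();print(s['tcp_pos'])
px=[(220+305/4,210+178/4),(220+443/4,210+150/4),(220+445/4,210+100/4),(220+300/4,210+125/4)]
for z in (.06,.08,.1,.12,.143): print(z,px2w('side',px,z)[:,:2].round(3).tolist())
x,y=s['tcp_pos'][:2]
for z in(.0772,.096,.143):
  print(z,w2px('side',[(x+a,y+b,z) for a in(-.0375,.0375) for b in(-.095,.095)]).round(0).tolist())
b=grab_frame('wrist')
g=b[200:384,130:380]
save('c5',cv2.resize(g,None,fx=3,fy=3,interpolation=cv2.INTER_CUBIC))
E
```

```text
[ 0.4713 -0.3068  0.0742]
0.06 [[0.49, -0.283], [0.579, -0.288], [0.601, -0.247], [0.506, -0.238]]
0.08 [[0.48, -0.302], [0.567, -0.308], [0.589, -0.267], [0.496, -0.258]]
0.1 [[0.471, -0.321], [0.555, -0.327], [0.576, -0.288], [0.486, -0.279]]
0.12 [[0.461, -0.341], [0.543, -0.346], [0.564, -0.308], [0.476, -0.3]]
0.143 [[0.45, -0.363], [0.529, -0.368], [0.549, -0.331], [0.465, -0.323]]
0.0772 [[295.0, 291.0], [264.0, 236.0], [327.0, 282.0], [292.0, 229.0]]
0.096 [[296.0, 285.0], [264.0, 230.0], [327.0, 276.0], [292.0, 223.0]]
0.143 [[297.0, 269.0], [264.0, 215.0], [329.0, 260.0], [293.0, 208.0]]
```

View pics/c5.png

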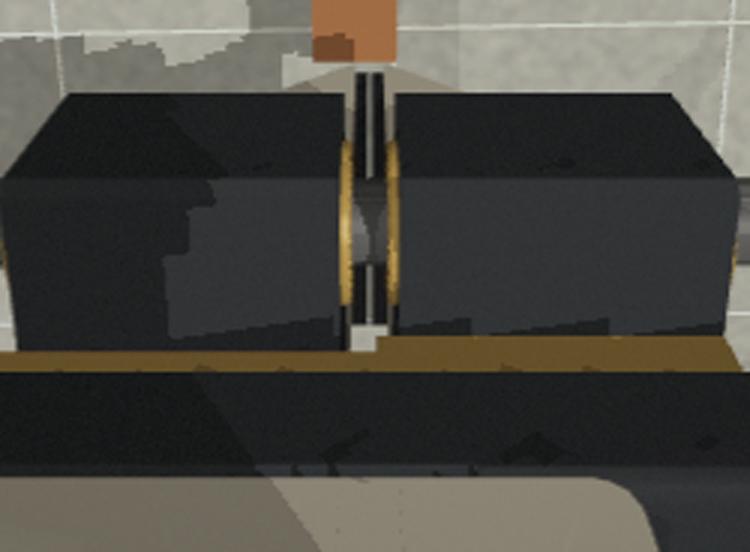

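The shut fingertips show below the projected TCP (wrist row 222 against about 205), so the tips may sit higher than assumed. I'll descend open around the tail and feel for the bench.

Emit:
{"fn": "step_arm", "kwargs": {"series": [[[0, 0, 0], [0, 0, 0], -1], [[0, 0, 0], [0, 0, 0], -1], [[0, 0, 0], [0, 0, 0], -1], [[0, 0, 10], [0, 0, 0], -1], [[0, 0, 30], [0, 0, 0], -1], [[0, 0, 50], [0, 0, 0], -1], [[0, 0, 60], [0, 0, 0], -1], [[0, 0, 68], [0, 0, 0], -1], [[0, 0, 70], [0, 0, 0], -1], [[0, 0, 70], [0, 0, 0], -1]]}}

```text
time_s: 7.65
tcp_pos: [0.4715, -0.3075, 0.0048]
tcp_rot: [[-1.0, 0.018, 0.0], [0.018, 1.0, -0.0], [-0.0, -0.0, -1.0]]
ft_force: [-0.4, 1.0, 0.1]
finger_gap: 0.825
finger_force: 0.0
```

Emit:
{"fn": "step_arm", "kwargs": {"series": [[[0, 0, 2], [0, 0, 0], -1], [[0, 0, 4], [0, 0, 0], -1], [[0, 0, 5], [0, 0, 0], -1], [[0, 0, 5], [0, 0, 0], -1]]}}

```text
time_s: 8.05
tcp_pos: [0.4715, -0.3073, -0.0002]
tcp_rot: [[-1.0, 0.017, 0.0], [0.017, 1.0, 0.0], [-0.0, 0.0, -1.0]]
ft_force: [0.7, 0.4, 0.8]
finger_gap: 0.999
finger_force: 0.0
```

Emit:
{"fn": "step_arm", "kwargs": {"series": [[[0, 0, 2], [0, 0, 0], -1], [[0, 0, 4], [0, 0, 0], -1], [[0, 0, 4], [0, 0, 0], -1]]}}

```text
time_s: 8.35
tcp_pos: [0.4713, -0.3072, -0.0046]
tcp_rot: [[-1.0, 0.017, -0.0], [0.017, 1.0, 0.0], [0.0, 0.0, -1.0]]
ft_force: [-0.1, -0.8, 0.1]
finger_gap: 1.002
finger_force: 0.0
```

Emit:
{"fn": "step_arm", "kwargs": {"series": [[[0, 0, 2], [0, 0, 0], -1], [[0, 0, 4], [0, 0, 0], -1], [[0, 0, 4], [0, 0, 0], -1]]}}

```text
time_s: 8.65
tcp_pos: [0.4713, -0.3072, -0.0086]
tcp_rot: [[-1.0, 0.017, -0.0], [0.017, 1.0, 0.0], [0.0, 0.0, -1.0]]
ft_force: [0.2, 0.1, -0.2]
finger_gap: 0.996
finger_force: 0.0
```

Emit:
{"fn": "step_arm", "kwargs": {"series": [[[0, 0, 2], [0, 0, 0], -1], [[0, 0, 4], [0, 0, 0], -1], [[0, 0, 4], [0, 0, 0], -1]]}}

```text
time_s: 8.95
tcp_pos: [0.4713, -0.3072, -0.0126]
tcp_rot: [[-1.0, 0.017, -0.0], [0.017, 1.0, 0.0], [0.0, 0.0, -1.0]]
ft_force: [0.1, 0.6, -0.5]
finger_gap: 0.999
finger_force: 0.0
```

Emit:
{"fn": "step_arm", "kwargs": {"series": [[[0, 0, 2], [0, 0, 0], -1], [[0, 0, 4], [0, 0, 0], -1], [[0, 0, 6], [0, 0, 0], -1], [[0, 0, 6], [0, 0, 0], -1]]}}

```text
time_s: 9.35
tcp_pos: [0.4713, -0.3072, -0.0186]
tcp_rot: [[-1.0, 0.018, -0.0], [0.018, 1.0, 0.0], [0.0, 0.0, -1.0]]
ft_force: [0.7, 0.0, 0.2]
finger_gap: 0.999
finger_force: 0.0
```

Emit:
{"fn": "step_arm", "kwargs": {"series": [[[0, 0, 2], [0, 0, 0], -1], [[0, 0, 3], [0, 0, 0], -1], [[0, 0, 3], [0, 0, 0], -1]]}}

```text
time_s: 9.65
tcp_pos: [0.4714, -0.3072, -0.0214]
tcp_rot: [[-1.0, 0.017, -0.0], [0.017, 1.0, 0.0], [0.0, 0.0, -1.0]]
ft_force: [-0.1, 0.0, 0.8]
finger_gap: 0.999
finger_force: 0.0
```

Emit:
{"fn": "step_arm", "kwargs": {"series": [[[0, 0, 1], [0, 0, 0], -1], [[0, 0, 2], [0, 0, 0], -1], [[0, 0, 2], [0, 0, 0], -1]]}}

```text
time_s: 9.95
tcp_pos: [0.4714, -0.3072, -0.0234]
tcp_rot: [[-1.0, 0.017, -0.0], [0.017, 1.0, 0.0], [0.0, 0.0, -1.0]]
ft_force: [-0.0, 0.1, -0.5]
finger_gap: 0.997
finger_force: 0.0
```

Now I'll close here, with the tips estimated a few mm above the bench.

Emit:
{"fn": "step_arm", "kwargs": {"series": [[[0, 0, 0], [0, 0, 0], 1], [[0, 0, 0], [0, 0, 0], 1], [[0, 0, 0], [0, 0, 0], 1], [[0, 0, 0], [0, 0, 0], 1], [[0, 0, 0], [0, 0, 0], 1], [[0, 0, 0], [0, 0, 0], 1], [[0, 0, 0], [0, 0, 0], 1], [[0, 0, 0], [0, 0, 0], 1], [[0, 0, 0], [0, 0, 0], 1], [[0, 0, 0], [0, 0, 0], 1]]}}

```text
time_s: 10.95
tcp_pos: [0.4715, -0.3073, -0.0233]
tcp_rot: [[-1.0, 0.017, 0.0], [0.017, 1.0, -0.0], [-0.0, -0.0, -1.0]]
ft_force: [-0.3, 1.0, -1.1]
finger_gap: 0.235
finger_force: 29.9
```

Emit:
{"fn": "step_arm", "kwargs": {"series": [[[0, 0, -20], [0, 0, 0], 1], [[0, 0, -60], [0, 0, 0], 1], [[0, 0, -100], [0, 0, 0], 1], [[0, 0, -130], [0, 0, 0], 1], [[0, 0, -130], [0, 0, 0], 1], [[0, 0, -130], [0, 0, 0], 1]]}}

```text
time_s: 11.55
tcp_pos: [0.4718, -0.3071, 0.107]
tcp_rot: [[-1.0, 0.017, 0.001], [0.017, 1.0, 0.0], [-0.001, 0.0, -1.0]]
ft_force: [0.2, -0.2, -1.4]
finger_gap: 0.242
finger_force: 29.9
```

```bash
cat >> h.py <<'E'
def wedge_tool(a,s,lo=(5,110,60),hi=(16,255,230)):
    """top-face edges of the held wedge -> per-row left/right in tool coords at top plane given"""
    m=cv2.inRange(cv2.cvtColor(a,cv2.COLOR_RGB2HSV),lo,hi)
    n,l,st,_=cv2.connectedComponentsWithStats(m)
    return m,n,l,st
E
python3 - <<'E'
from h import *
s=read_state();print(s['tcp_pos'],s['finger_gap'],s['finger_force'],s['ft_force'])
a=grab_frame('wrist')
m,n,l,st=wedge_tool(a,s);print([x for x in st.tolist() if 200<x[4]<90000])
zt=s['tcp_pos'][2]+.0233+.034
ids=[i for i in range(1,n) if st[i,4]>400 and l[150:220,245:265].ravel().tolist().count(i)>0]
for i in ids:
  for r in range(20,230,15):
    c=np.where(l[r]==i)[0]
    if len(c): 
      P=px2w('wrist',[(c[0]-.5,r),(c[-1]+.5,r)],zt,s); print(r,c[0],c[-1],a[r,(c[0]+c[-1])//2],((P-s['tcp_pos'])@s['tcp_rot'])[:,:2].round(4).tolist())
E
```

```text
[ 0.4718 -0.3071  0.107 ] 0.24201341302391174 29.93709236383438 [ 0.2215 -0.1709 -1.4133]
[[0, 0, 112, 259, 17942], [229, 19, 51, 240, 8553], [19, 289, 76, 35, 2436], [232, 289, 44, 5, 220]]
20 260 279 [108  70  43] [[0.104, 0.0044], [0.104, 0.0121]]
35 258 279 [110  72  45] [[0.0988, 0.0037], [0.0988, 0.0122]]
50 255 279 [111  74  44] [[0.0935, 0.0026], [0.0935, 0.0123]]
65 253 278 [163 112  69] [[0.088, 0.0018], [0.088, 0.0121]]
80 251 278 [165 113  71] [[0.0824, 0.001], [0.0824, 0.0122]]
95 248 278 [164 111  69] [[0.0767, -0.0002], [0.0767, 0.0123]]
110 246 278 [164 112  71] [[0.0708, -0.0011], [0.0708, 0.0125]]
125 244 277 [164 111  70] [[0.0647, -0.0019], [0.0648, 0.0122]]
140 242 277 [143  95  60] [[0.0585, -0.0028], [0.0586, 0.0123]]
155 240 277 [65 41 25] [[0.0522, -0.0037], [0.0522, 0.0125]]
170 238 277 [165 112  70] [[0.0456, -0.0047], [0.0456, 0.0126]]
185 235 277 [174 120  75] [[0.0389, -0.0061], [0.0389, 0.0128]]
200 233 276 [165 113  71] [[0.032, -0.0071], [0.032, 0.0125]]
215 231 276 [160 108  66] [[0.0249, -0.0081], [0.0249, 0.0127]]
```

```bash
cat >> h.py <<'E'
TH=-.015;HC=np.array([.538,.0175])
def hw(x,y,th=TH): return HC+np.array([[np.cos(th),-np.sin(th)],[np.sin(th),np.cos(th)]])@[x,y]
def wedge_tcp(x,y): # tcp xy so that wedge origin is at housing x,y
    return hw(x-.0013,y-.002)
E
python3 - <<'E'
from h import *
p=wedge_tcp(-.015,-.1);print(p);go([*p,.05],TH)
E
```

```text
[ 0.5202 -0.0842]
shift [-45.2 223.2  56.2] turn [ 0.01 -0.06 89.88] rows>= 4.6912354340984725 10.463430193464847
```

Emit:
{"fn": "step_arm", "kwargs": {"series": [[[-45, 223, 0], [0, 0, 89.9], 1], [[-45, 223, 0], [0, 0, 89.9], 1], [[-45, 223, 0], [0, 0, 89.9], 1], [[-45, 223, 0], [0, 0, 89.9], 1], [[-45, 223, 0], [0, 0, 89.9], 1], [[-45, 223, 0], [0, 0, 89.9], 1], [[-45, 223, 0], [0, 0, 89.9], 1], [[-45, 223, 0], [0, 0, 89.9], 1], [[-45, 223, 0], [0, 0, 89.9], 1], [[-45, 223, 0], [0, 0, 89.9], 1]]}}

```text
time_s: 12.6
tcp_pos: [0.5194, -0.0849, 0.1053]
tcp_rot: [[-0.047, 0.999, -0.002], [0.999, 0.047, -0.0], [-0.0, -0.002, -1.0]]
ft_force: [0.4, -0.5, -0.5]
finger_gap: 0.244
finger_force: 29.9
```

Emit:
{"fn": "step_arm", "kwargs": {"series": [[[0, 0, 20], [0, 0, 0], 1], [[0, 0, 40], [0, 0, 0], 1], [[0, 0, 40], [0, 0, 0], 1], [[0, 0, 40], [0, 0, 0], 1]]}}

```text
time_s: 13.0
tcp_pos: [0.5195, -0.0854, 0.0661]
tcp_rot: [[-0.053, 0.999, -0.002], [0.999, 0.053, -0.0], [-0.0, -0.002, -1.0]]
ft_force: [0.0, -0.4, -0.4]
finger_gap: 0.237
finger_force: 29.9
```

```bash
python3 - <<'E'
from h import *
s=read_state();p=wedge_tcp(-.015,-.1);print(s['tcp_pos'],s['finger_gap'],s['qpos'],p);go([*p,.05],TH)
a=grab_frame('wrist');np.save('w5.npy',a);save('w5',cv2.resize(a,(800,600),interpolation=cv2.INTER_CUBIC))
E
```

```text
[ 0.5195 -0.0854  0.0661] 0.23673820822674263 [-0.6698  0.6722  1.1106  2.0147 -0.7568  0.9461  0.895 ] [ 0.5202 -0.0842]
shift [ 1.1  0.8 16.1] turn [-0.13  0.03  3.88] rows>= 0.3238356262193262 0.4516817009746997
```

View pics/w5.png

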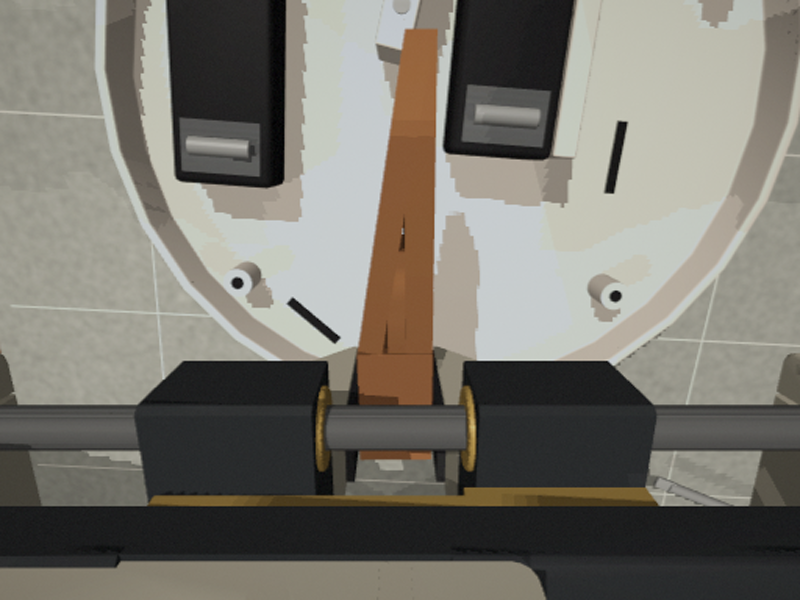

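```bash
python3 - <<'E'
from h import *
s=read_state()
k=.64
f=lambda pts,z:px2w('wrist',np.array(pts)*k-.3,z,s)[:,:2]
W=f([(603,2),(577,155),(574,2),(555,155)],.040);print('wall',W.tolist())
for i in(0,2): d=W[i]-W[i+1];print('yaw',-np.arctan2(d[0],d[1]))
C=f([(455,2),(447,140)],.040);d=C[0]-C[1];print('case',C.tolist(),-np.arctan2(d[0],d[1]))
S=f([(168,2),(176,170),(285,2),(283,178)],.040);print('case2',S.tolist(),-np.arctan2(*(S[0]-S[1])),-np.arctan2(*(S[2]-S[3])))
print('posts top (z .024?)',f([(237,283),(615,295)],.024).tolist())
zt=s['tcp_pos'][2]+.0233+.034
E=f([(436,32),(433,352),(405,32)],zt);print('wedge straight face',E.tolist(),-np.arctan2(*(E[0]-E[1])))
E
```

```text
wall [[0.5939673212358489, 0.053303411954647384], [0.5927884244848624, -0.004596391370181335], [0.5825901370172801, 0.05269405623557979], [0.5834412918435135, -0.005100208630339253]]
yaw -0.020358167252015252
yaw 0.014726258728407184
case [[0.5358884503461904, 0.05019273962538685], [0.5370356899154987, -0.0015083045459092642]] 0.022186231375156663
case2 [[0.4231490090642353, 0.04415447725836631], [0.4218211844111507, -0.02000900505884734], [0.469127089840698, 0.04661703793547676], [0.4677008596877427, -0.020880479756899637]] -0.02069144477929373 -0.021126968763943998
posts top (z .024?) [[0.44106643029693987, -0.07324585426681417], [0.6276275093304232, -0.06926264340303827]]
wedge straight face [[0.5240501411875411, 0.020254937159908278], [0.5296199233737332, -0.06350319408239584], [0.516498602505196, 0.01985000717773959]] 0.06640064538814236
```

Emit:
{"fn": "step_arm", "kwargs": {"series": [[[0, 2, 0], [0, 0, 3.7], 1], [[0, 2, 15], [0, 0, 3.7], 1], [[0, 2, 35], [0, 0, 3.7], 1], [[0, 2, 35], [0, 0, 3.7], 1], [[0, 2, 35], [0, 0, 3.7], 1]]}}

```text
time_s: 13.55
tcp_pos: [0.522, -0.0852, 0.0317]
tcp_rot: [[0.011, 1.0, -0.001], [1.0, -0.011, -0.0], [-0.0, -0.001, -1.0]]
ft_force: [-0.4, -0.1, -1.0]
finger_gap: 0.24
finger_force: 29.9
```

```bash
python3 - <<'E'
from h import *
s=read_state();print(s['tcp_pos'],s['qvel'].max());
go([.5212,-.085,-.0145],-.012);go([.5212,-.0595,-.0145],-.012)
a=grab_frame('wrist');zt=s['tcp_pos'][2]+.0233+.034
m,n,l,st=wedge_tool(a,s)
for r in range(30,230,30):
    c=np.where(m[r,230:300])[0]+230
    if len(c): print(r,c[0],c[-1],px2w('wrist',[(c[0]-.5,r),(c[-1]+.5,r)],zt,s)[:,:2].round(4).tolist())
E
```

```text
[ 0.522  -0.0852  0.0317] 0.018828857569974634
shift [ 0.2 -0.8 46.2] turn [-0.04  0.    0.08] rows>= 0.923396070933938 0.01016406901948841
shift [25.7 -1.1 46.2] turn [-0.04  0.    0.08] rows>= 1.0565949329410207 0.01016406901948841
30 258 280 [[0.5244, 0.0167], [0.5333, 0.0167]]
60 253 279 [[0.5224, 0.006], [0.533, 0.0059]]
90 249 278 [[0.5207, -0.0052], [0.5328, -0.0053]]
120 245 277 [[0.5189, -0.017], [0.5325, -0.0172]]
150 241 277 [[0.517, -0.0295], [0.5327, -0.0296]]
180 236 276 [[0.5145, -0.0426], [0.5324, -0.0428]]
210 232 276 [[0.5124, -0.0565], [0.5326, -0.0567]]
```

Emit:
{"fn": "step_arm", "kwargs": {"series": [[[0, 0, 20], [0, 0, 0], 1], [[0, 0, 35], [0, 0, 0], 1], [[0, 0, 46], [0, 0, 0], 1], [[0, 0, 46], [0, 0, 0], 1], [[0, 0, 46], [0, 0, 0], 1]]}}

```text
time_s: 14.1
tcp_pos: [0.5223, -0.0853, -0.0141]
tcp_rot: [[0.011, 1.0, -0.0], [1.0, -0.011, -0.0], [-0.0, -0.0, -1.0]]
ft_force: [0.5, -0.2, 0.2]
finger_gap: 0.239
finger_force: 29.9
```

Emit:
{"fn": "step_arm", "kwargs": {"series": [[[4, 0, 0], [0, 0, 0], 1], [[9, 0, 0], [0, 0, 0], 1], [[13, 0, 0], [0, 0, 0], 1], [[13, 0, 0], [0, 0, 0], 1]]}}

```text
time_s: 14.5
tcp_pos: [0.5227, -0.0709, -0.0142]
tcp_rot: [[0.01, 1.0, 0.0], [1.0, -0.01, 0.001], [0.001, 0.0, -1.0]]
ft_force: [1.1, 0.6, -1.3]
finger_gap: 0.236
finger_force: 29.9
```

Emit:
{"fn": "step_arm", "kwargs": {"series": [[[4, 0, 0], [0, 0, 0], 1], [[9, 0, 0], [0, 0, 0], 1], [[12, 0, 0], [0, 0, 0], 1], [[12, 0, 0], [0, 0, 0], 1]]}}

```text
time_s: 14.9
tcp_pos: [0.5226, -0.0593, -0.0144]
tcp_rot: [[0.01, 1.0, -0.0], [1.0, -0.01, 0.0], [0.0, -0.0, -1.0]]
ft_force: [-1.0, -0.3, -0.1]
finger_gap: 0.239
finger_force: 29.9
```

Emit:
{"fn": "step_arm", "kwargs": {"series": [[[0, 0, 1], [0, 0, 0], 1], [[0, 0, 2], [0, 0, 0], 1], [[0, 0, 2], [0, 0, 0], 1]]}}

```text
time_s: 15.2
tcp_pos: [0.5225, -0.0602, -0.0164]
tcp_rot: [[0.012, 1.0, -0.0], [1.0, -0.012, -0.0], [-0.0, -0.0, -1.0]]
ft_force: [-0.8, 0.7, -0.5]
finger_gap: 0.239
finger_force: 29.9
```

Emit:
{"fn": "step_arm", "kwargs": {"series": [[[0, 0, 0.5], [0, 0, 0], 1], [[0, 0, 0.5], [0, 0, 0], 0], [[0, 0, 0.5], [0, 0, 0], 0], [[0, 0, 0.5], [0, 0, 0], 0], [[0, 0, 0.5], [0, 0, 0], 0], [[0, 0, 0.5], [0, 0, 0], 0], [[0, 0, 0.5], [0, 0, 0], 0], [[0, 0, 0.5], [0, 0, 0], 0], [[0, 0, 0.5], [0, 0, 0], 0]]}}

```text
time_s: 16.1
tcp_pos: [0.5227, -0.06, -0.0168]
tcp_rot: [[0.011, 1.0, 0.0], [1.0, -0.011, -0.0], [-0.0, 0.0, -1.0]]
ft_force: [-0.1, 0.1, 0.5]
finger_gap: 0.499
finger_force: 0.0
```

Emit:
{"fn": "step_arm", "kwargs": {"series": [[[0, 0, -20], [0, 0, 0], 0], [[0, 0, -60], [0, 0, 0], 0], [[0, 0, -110], [0, 0, 0], 0], [[0, 0, -160], [0, 0, 0], 0], [[0, 0, -210], [0, 0, 0], 0], [[0, 0, -220], [0, 0, 0], 0], [[0, 0, -220], [0, 0, 0], 0]]}}

```text
time_s: 16.8
tcp_pos: [0.5237, -0.0601, 0.2049]
tcp_rot: [[0.011, 1.0, 0.004], [1.0, -0.011, 0.001], [0.001, 0.004, -1.0]]
ft_force: [-0.2, 0.5, -0.5]
finger_gap: 0.498
finger_force: 0.0
```

```bash
python3 - <<'E'
from h import *
s=read_state();print(s['time_s'],s['tcp_pos'],s['finger_gap'],s['ft_force'])
a=grab_frame('wrist');np.save('w6.npy',a)
m,n,l,st=wedge_tool(a,s);i=1+np.argmax(st[1:,4]*((st[1:,0]>150)&(st[1:,0]<350)));print(st[i])
for r in range(st[i,1],st[i,1]+st[i,3],8):
    c=np.where(l[r]==i)[0]; print(r,px2w('wrist',[(c[0]-.5,r),(c[-1]+.5,r)],.04,s)[:,:2].round(4).tolist())
b=grab_frame('side')
for r in place_of('side','block')+place_of('side','wedge'):print(r)
grab_frame('scene');print(place_of('scene','block'))
E
```

```text
16.8 [ 0.5237 -0.0601  0.2049] 0.49832464570507756 [-0.2307  0.5355 -0.4969]
[ 242   72   19  109 1531]
72 [[0.5256, 0.045], [0.5331, 0.045]]
80 [[0.5245, 0.037], [0.5331, 0.0369]]
88 [[0.5233, 0.0288], [0.533, 0.0287]]
96 [[0.5221, 0.0205], [0.533, 0.0204]]
104 [[0.5198, 0.0122], [0.533, 0.012]]
112 [[0.5197, 0.0037], [0.533, 0.0035]]
120 [[0.5174, -0.005], [0.5329, -0.0051]]
128 [[0.5161, -0.0137], [0.5329, -0.0139]]
136 [[0.5149, -0.0225], [0.5329, -0.0227]]
144 [[0.5136, -0.0315], [0.5329, -0.0317]]
152 [[0.5111, -0.0406], [0.5328, -0.0408]]
160 [[0.5121, -0.0499], [0.5328, -0.0501]]
168 [[0.5119, -0.0593], [0.5328, -0.0595]]
176 [[0.5118, -0.0688], [0.5328, -0.069]]
{'pixel': [232.0, 150.8], 'p': 0.71}
{'pixel': [243.1, 143.1], 'p': 0.57}
{'pixel': [204.1, 339.0], 'p': 0.81}
{'pixel': [333.9, 257.7], 'p': 0.68}
{'pixel': [275.5, 215.9], 'p': 0.53}
[{'pixel': [369.2, 232.9], 'p': 0.69}, {'pixel': [391.5, 264.9], 'p': 0.59}]
```

Emit:
{"fn": "step_arm", "kwargs": {"series": [[[305, -14, 0], [0, 0, 0], -1], [[305, -14, 0], [0, 0, 0], -1], [[305, -14, 0], [0, 0, 0], -1], [[305, -14, 0], [0, 0, 0], -1], [[305, -14, 0], [0, 0, 0], -1], [[305, -14, 0], [0, 0, 0], -1], [[305, -14, 0], [0, 0, 0], -1], [[305, -14, 0], [0, 0, 0], -1], [[305, -14, 0], [0, 0, 0], -1]]}}

```text
time_s: 18.0
tcp_pos: [0.512, 0.2435, 0.2028]
tcp_rot: [[0.013, 1.0, -0.0], [1.0, -0.013, -0.001], [-0.001, -0.0, -1.0]]
ft_force: [0.3, -0.8, -0.5]
finger_gap: 1.002
finger_force: 0.0
```

```bash
python3 - <<'E'
from h import *
s=read_state();print(s['time_s'],s['tcp_pos'],s['qpos'])
a=grab_frame('wrist');np.save('w7.npy',a);save('w7',cv2.resize(a,(800,600),interpolation=cv2.INTER_CUBIC))
for r in place_of('wrist','block'): print(r,px2w('wrist',r['pixel'],0,s))
E
```

```text
18.0 [0.512  0.2435 0.2028] [-1.3348  0.5898  1.2598  1.7665 -0.5937  1.2364  0.0725]
{'pixel': [248.2, 99.2], 'p': 0.93} [[0.5068 0.3205 0.    ]]
{'pixel': [312.6, 41.3], 'p': 0.74} [[0.5819 0.3836 0.    ]]
```

View pics/w7.png

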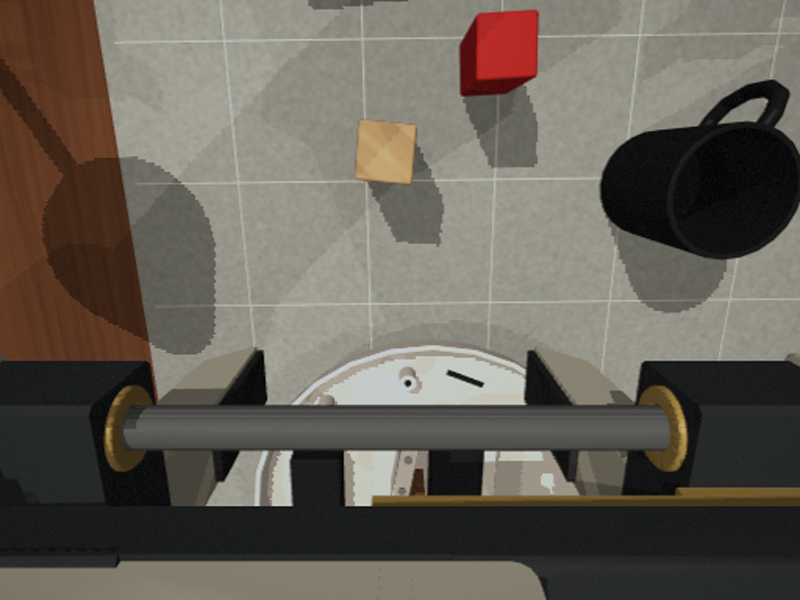

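Light block top face: corners (358,119), (416,126), (411,184), (355,178); the red look-alike is at (500,50) and the mug at (710,180).

```bash
python3 - <<'E'
from h import *
s=read_state()
P=px2w('wrist',np.array([(359,120),(416,126),(411,184),(356,178)])*.64-.3,.08,s)[:,:2];print(P)
d=P[1]-P[0]+P[2]-P[3];e=P[0]-P[3]+P[1]-P[2];print('yaw',np.arctan2(d[1],d[0]),np.arctan2(-e[0],e[1]),np.linalg.norm(d)/2,np.linalg.norm(e)/2)
c=P.mean(0);print(c);y=(np.arctan2(d[1],d[0])+np.arctan2(-e[0],e[1]))/2
go([*c,.2],y);go([*c,.0],y)
E
```

```text
[[0.491  0.3409]
 [0.5255 0.337 ]
 [0.5223 0.3028]
 [0.488  0.3069]]
yaw -0.11582652239427699 -0.09061124613372139 0.034592484591156915 0.03430344177993072
[0.5067 0.3219]
shift [78.7 -6.7  3.2] turn [-0.01  0.01  5.09] rows>= 1.5806311571445446 0.5930984744714786
shift [ 78.7  -6.7 203.2] turn [-0.01  0.01  5.09] rows>= 4.360604431081096 0.5930984744714786
```

Emit:
{"fn": "step_arm", "kwargs": {"series": [[[79, -7, 0], [0, 0, 5], -1], [[79, -7, 20], [0, 0, 5], -1], [[79, -7, 60], [0, 0, 5], -1], [[79, -7, 90], [0, 0, 5], -1], [[79, -7, 90], [0, 0, 5], -1]]}}

```text
time_s: 18.6
tcp_pos: [0.5039, 0.3223, 0.11]
tcp_rot: [[0.1, 0.995, -0.005], [0.995, -0.1, -0.003], [-0.003, -0.005, -1.0]]
ft_force: [0.2, 0.1, 0.5]
finger_gap: 0.999
finger_force: 0.0
```

```bash
python3 - <<'E'
from h import *
s=read_state();print(s['qpos']);go([.5067,.3219,.02],-.103)
E
```

```text
[-1.3559  0.741   1.1589  1.7946 -0.7498  1.1341 -0.0407]
shift [ 0.2  3.3 90. ] turn [-0.26  0.2   0.14] rows>= 1.8015693568943474 0.04187506917988091
```

Emit:
{"fn": "step_arm", "kwargs": {"series": [[[0, 1, 30], [0, 0, 0], -1], [[0, 1, 65], [0, 0, 0], -1], [[0, 1, 85], [0, 0, 0], -1], [[0, 1, 90], [0, 0, 0], -1], [[0, 1, 90], [0, 0, 0], -1]]}}

```text
time_s: 19.1
tcp_pos: [0.5079, 0.3235, 0.0244]
tcp_rot: [[0.1, 0.995, 0.001], [0.995, -0.1, 0.0], [0.0, 0.001, -1.0]]
ft_force: [-0.0, -0.5, 1.5]
finger_gap: 0.998
finger_force: 0.0
```

Emit:
{"fn": "step_arm", "kwargs": {"series": [[[0, 1, 4], [0, 0, 0], -1], [[0, 1, 8], [0, 0, 0], -1], [[0, 1, 8], [0, 0, 0], -1]]}}

```text
time_s: 19.4
tcp_pos: [0.5081, 0.3242, 0.0156]
tcp_rot: [[0.098, 0.995, 0.0], [0.995, -0.098, 0.001], [0.001, 0.0, -1.0]]
ft_force: [0.2, -1.2, 0.3]
finger_gap: 0.999
finger_force: 0.0
```

Emit:
{"fn": "step_arm", "kwargs": {"series": [[[0, 0, 3], [0, 0, 0], -1], [[0, 0, 6], [0, 0, 0], -1], [[0, 0, 6], [0, 0, 0], -1]]}}

```text
time_s: 19.7
tcp_pos: [0.5077, 0.324, 0.0088]
tcp_rot: [[0.098, 0.995, -0.001], [0.995, -0.098, -0.0], [-0.0, -0.0, -1.0]]
ft_force: [0.6, -0.2, 0.5]
finger_gap: 1.0
finger_force: 0.0
```

Emit:
{"fn": "step_arm", "kwargs": {"series": [[[0, 0, 3], [0, 0, 0], -1], [[0, 0, 6], [0, 0, 0], -1], [[0, 0, 6], [0, 0, 0], -1]]}}

```text
time_s: 20.0
tcp_pos: [0.5076, 0.3239, 0.0028]
tcp_rot: [[0.098, 0.995, -0.001], [0.995, -0.098, -0.0], [-0.0, -0.001, -1.0]]
ft_force: [0.5, 0.3, -0.3]
finger_gap: 0.998
finger_force: 0.0
```

Emit:
{"fn": "step_arm", "kwargs": {"series": [[[-1, 0, 3], [0, 0, 0], -1], [[-2, 0, 6], [0, 0, 0], -1], [[-2, 0, 6], [0, 0, 0], -1]]}}

```text
time_s: 20.3
tcp_pos: [0.5075, 0.3217, -0.0032]
tcp_rot: [[0.099, 0.995, -0.0], [0.995, -0.099, -0.0], [-0.0, -0.0, -1.0]]
ft_force: [-0.1, -0.0, -0.4]
finger_gap: 1.0
finger_force: 0.0
```

Emit:
{"fn": "step_arm", "kwargs": {"series": [[[0, 0, 2], [0, 0, 0], -1], [[0, 0, 4], [0, 0, 0], -1], [[0, 0, 4], [0, 0, 0], -1]]}}

```text
time_s: 20.6
tcp_pos: [0.5076, 0.322, -0.007]
tcp_rot: [[0.098, 0.995, -0.0], [0.995, -0.098, -0.0], [-0.0, -0.0, -1.0]]
ft_force: [0.1, -1.0, 0.1]
finger_gap: 1.002
finger_force: 0.0
```

Emit:
{"fn": "step_arm", "kwargs": {"series": [[[0, 0, 0], [0, 0, 0], 1], [[0, 0, 0], [0, 0, 0], 1], [[0, 0, 0], [0, 0, 0], 1], [[0, 0, 0], [0, 0, 0], 1], [[0, 0, 0], [0, 0, 0], 1], [[0, 0, 0], [0, 0, 0], 1], [[0, 0, 0], [0, 0, 0], 1], [[0, 0, 0], [0, 0, 0], 1], [[0, 0, 0], [0, 0, 0], 1]]}}

```text
time_s: 21.5
tcp_pos: [0.5077, 0.322, -0.0068]
tcp_rot: [[0.098, 0.995, -0.0], [0.995, -0.098, 0.0], [0.0, -0.0, -1.0]]
ft_force: [0.4, 0.1, 0.4]
finger_gap: 0.391
finger_force: 30.0
```

Emit:
{"fn": "step_arm", "kwargs": {"series": [[[0, 0, -30], [0, 0, 0], 1], [[0, 0, -70], [0, 0, 0], 1], [[0, 0, -100], [0, 0, 0], 1], [[0, 0, -100], [0, 0, 0], 1], [[0, 0, -100], [0, 0, 0], 1]]}}

```text
time_s: 22.0
tcp_pos: [0.5077, 0.3224, 0.0934]
tcp_rot: [[0.098, 0.995, 0.0], [0.995, -0.098, 0.001], [0.001, 0.0, -1.0]]
ft_force: [0.3, 0.8, -1.2]
finger_gap: 0.389
finger_force: 30.0
```

```bash
python3 - <<'E'
from h import *
s=read_state();print(s['qpos'],s['tcp_pos']);go([.522,-.103,.095],-.01)
E
```

```text
[-1.3399  0.7567  1.136   1.8087 -0.774   1.1011 -0.0196] [0.5077 0.3224 0.0934]
shift [-421.9   55.9   -2. ] turn [ 0.02 -0.06 -5.05] rows>= 8.512031761442826 0.5880175851282347
```

Emit:
{"fn": "step_arm", "kwargs": {"series": [[[-422, 56, 0], [0, 0, -5], 1], [[-422, 56, 0], [0, 0, -5], 1], [[-422, 56, 0], [0, 0, -5], 1], [[-422, 56, 0], [0, 0, -5], 1], [[-422, 56, 0], [0, 0, -5], 1], [[-422, 56, 0], [0, 0, -5], 1], [[-422, 56, 0], [0, 0, -5], 1], [[-422, 56, 0], [0, 0, -5], 1], [[-422, 56, 0], [0, 0, -5], 1], [[-422, 56, 0], [0, 0, -5], 1]]}}

```text
time_s: 23.0
tcp_pos: [0.5207, -0.1081, 0.0927]
tcp_rot: [[0.018, 1.0, -0.001], [1.0, -0.018, -0.002], [-0.002, -0.001, -1.0]]
ft_force: [0.5, 0.5, -0.2]
finger_gap: 0.39
finger_force: 30.0
```

Emit:
{"fn": "step_arm", "kwargs": {"series": [[[0, 0, 0], [0, 0, 0], 1], [[0, 0, 0], [0, 0, 0], 1]]}}

```text
time_s: 23.2
tcp_pos: [0.5215, -0.1018, 0.0923]
tcp_rot: [[0.01, 1.0, -0.002], [1.0, -0.01, 0.001], [0.001, -0.002, -1.0]]
ft_force: [1.0, 0.3, -1.5]
finger_gap: 0.393
finger_force: 30.0
```

```bash
python3 - <<'E'
from h import *
s=read_state();print(s['qpos'],s['tcp_pos'],s['finger_gap']);go([.522,-.103,.002],-.01)
a=grab_frame('wrist');m,n,l,st=wedge_tool(a,s)
print([x for x in st.tolist() if x[4]>150 and 150<x[0]<350])
E
```

```text
[-0.6267  0.6031  1.0703  1.9778 -0.6537  0.9589  0.764 ] [ 0.5215 -0.1018  0.0923] 0.39337456214539385
shift [-1.3  0.6 90.3] turn [-0.1  -0.05  0.02] rows>= 1.805636462259217 0.013371314565719909
[[240, 0, 30, 165, 3651], [208, 200, 90, 59, 2123], [206, 289, 48, 28, 498], [250, 301, 50, 16, 308]]
```

Emit:
{"fn": "step_arm", "kwargs": {"series": [[[-2, 0.5, 30], [0, 0, 0], 1], [[-2, 0.5, 60], [0, 0, 0], 1], [[-2, 0.5, 78], [0, 0, 0], 1], [[-2, 0.5, 86], [0, 0, 0], 1], [[-2, 0.5, 89], [0, 0, 0], 1], [[-2, 0.5, 89], [0, 0, 0], 1]]}}

```text
time_s: 23.85
tcp_pos: [0.5227, -0.1051, 0.0045]
tcp_rot: [[0.01, 1.0, 0.0], [1.0, -0.01, -0.0], [-0.0, 0.0, -1.0]]
ft_force: [-1.0, -0.1, -0.0]
finger_gap: 0.388
finger_force: 30.0
```

Emit:
{"fn": "step_arm", "kwargs": {"series": [[[3, 0, 0], [0, 0, 0], 1], [[6, 0, 0], [0, 0, 0], 1], [[9, 0, 0], [0, 0, 0], 1], [[12, 0, 0], [0, 0, 0], 1], [[15, 0, 0], [0, 0, 0], 1], [[18, 0, 0], [0, 0, 0], 1], [[20, 0, 0], [0, 0, 0], 1], [[20, 0, 0], [0, 0, 0], 1]]}}

```text
time_s: 24.65
tcp_pos: [0.5227, -0.0851, 0.0042]
tcp_rot: [[0.011, 1.0, -0.0], [1.0, -0.011, 0.0], [0.0, -0.0, -1.0]]
ft_force: [0.6, 0.3, -0.3]
finger_gap: 0.393
finger_force: 30.0
```

Emit:
{"fn": "step_arm", "kwargs": {"series": [[[3, 0, 0], [0, 0, 0], 1], [[6, 0, 0], [0, 0, 0], 1], [[9, 0, 0], [0, 0, 0], 1], [[12, 0, 0], [0, 0, 0], 1], [[15, 0, 0], [0, 0, 0], 1], [[18, 0, 0], [0, 0, 0], 1], [[21, 0, 0], [0, 0, 0], 1], [[24, 0, 0], [0, 0, 0], 1], [[27, 0, 0], [0, 0, 0], 1], [[27, 0, 0], [0, 0, 0], 1]]}}

```text
time_s: 25.65
tcp_pos: [0.523, -0.0579, 0.0042]
tcp_rot: [[0.011, 1.0, -0.0], [1.0, -0.011, 0.0], [0.0, -0.0, -1.0]]
ft_force: [0.2, 0.7, -0.9]
finger_gap: 0.392
finger_force: 30.0
```

```bash
python3 - <<'E'
from h import *
s=read_state();print(s['tcp_pos'],s['ft_force'])
a=grab_frame('wrist');m,n,l,st=wedge_tool(a,s)
i=[k for k in range(1,n) if st[k,4]>300 and 220<st[k,0]<280 and st[k,1]<120]
for k in i:
  print(st[k])
  for r in np.linspace(st[k,1]+1,st[k,1]+st[k,3]-2,8).astype(int):
    c=np.where(l[r]==k)[0]; print(r,px2w('wrist',[(c[0]-.5,r),(c[-1]+.5,r)],.04,s)[:,:2].round(4).tolist())
E
```

```text
[ 0.523  -0.0579  0.0042] [ 0.1512  0.7257 -0.921 ]
```

```bash
python3 - <<'E'
from h import *
s=read_state()
a=grab_frame('wrist');m,n,l,st=wedge_tool(a,s)
print([x for x in st.tolist() if x[4]>60])
for r in range(0,200,12):
    c=np.where(m[r,225:300])[0]+225
    if len(c): print(r,c[0],c[-1],px2w('wrist',[(c[0]-.5,r),(c[-1]+.5,r)],.04,s)[:,:2].round(4).tolist())
save('w8',cv2.resize(a,(800,600)))
E
```

```text
[[0, 0, 512, 384, 187109], [229, 0, 52, 220, 8053], [224, 204, 12, 24, 79], [207, 234, 20, 25, 186], [206, 289, 12, 28, 99], [248, 306, 33, 11, 108]]
0 253 277 [[0.5236, 0.0599], [0.5345, 0.0598]]
12 251 277 [[0.5226, 0.0552], [0.5345, 0.0551]]
24 249 277 [[0.5217, 0.0505], [0.5346, 0.0503]]
36 247 276 [[0.5207, 0.0456], [0.5342, 0.0455]]
48 245 276 [[0.5197, 0.0406], [0.5343, 0.0405]]
60 243 276 [[0.5187, 0.0356], [0.5343, 0.0354]]
72 241 275 [[0.5177, 0.0304], [0.5339, 0.0303]]
84 240 275 [[0.5171, 0.0252], [0.534, 0.025]]
96 238 275 [[0.5161, 0.0198], [0.534, 0.0197]]
108 237 275 [[0.5155, 0.0144], [0.5341, 0.0142]]
120 235 274 [[0.5144, 0.0088], [0.5336, 0.0086]]
132 233 274 [[0.5133, 0.0031], [0.5337, 0.0029]]
144 231 274 [[0.5121, -0.0027], [0.5338, -0.003]]
156 231 273 [[0.512, -0.0087], [0.5333, -0.0089]]
168 231 273 [[0.5118, -0.0148], [0.5334, -0.015]]
180 231 273 [[0.5116, -0.021], [0.5334, -0.0212]]
192 232 272 [[0.5119, -0.0273], [0.533, -0.0275]]
```

Emit:
{"fn": "step_arm", "kwargs": {"series": [[[1, 0, 0], [0, 0, 0], 1], [[2, 0, 0], [0, 0, 0], 1], [[3, 0, 0], [0, 0, 0], 1], [[4, 0, 0], [0, 0, 0], 1], [[5, 0, 0], [0, 0, 0], 1], [[6, 0, 0], [0, 0, 0], 1], [[7, 0, 0], [0, 0, 0], 1]]}}

```text
time_s: 26.45
tcp_pos: [0.5231, -0.0514, 0.0043]
tcp_rot: [[0.011, 1.0, 0.0], [1.0, -0.011, 0.0], [0.0, 0.0, -1.0]]
ft_force: [0.2, -0.6, -0.4]
finger_gap: 0.391
finger_force: 30.0
```

Emit:
{"fn": "step_arm", "kwargs": {"series": [[[0.5, 0, 0], [0, 0, 0], 1], [[1, 0, 0], [0, 0, 0], 1], [[1.5, 0, 0], [0, 0, 0], 1], [[2, 0, 0], [0, 0, 0], 1]]}}

```text
time_s: 26.85
tcp_pos: [0.5231, -0.0494, 0.0042]
tcp_rot: [[0.011, 1.0, 0.0], [1.0, -0.011, 0.0], [0.0, 0.0, -1.0]]
ft_force: [0.1, -1.5, -0.7]
finger_gap: 0.392
finger_force: 30.0
```

Emit:
{"fn": "step_arm", "kwargs": {"series": [[[0.5, 0, 0], [0, 0, 0], 1], [[1, 0, 0], [0, 0, 0], 1], [[1.5, 0, 0], [0, 0, 0], 1], [[2, 0, 0], [0, 0, 0], 1]]}}

```text
time_s: 27.25
tcp_pos: [0.5231, -0.0474, 0.0042]
tcp_rot: [[0.011, 1.0, -0.0], [1.0, -0.011, 0.0], [0.0, -0.0, -1.0]]
ft_force: [0.0, -1.2, -0.9]
finger_gap: 0.389
finger_force: 30.0
```

Emit:
{"fn": "step_arm", "kwargs": {"series": [[[0.5, 0, 0], [0, 0, 0], 1], [[1, 0, 0], [0, 0, 0], 1], [[1.5, 0, 0], [0, 0, 0], 1]]}}

```text
time_s: 27.55
tcp_pos: [0.5232, -0.046, 0.0043]
tcp_rot: [[0.011, 1.0, 0.0], [1.0, -0.011, -0.0], [-0.0, 0.0, -1.0]]
ft_force: [-0.2, -0.7, -0.7]
finger_gap: 0.391
finger_force: 30.0
```

Emit:
{"fn": "step_arm", "kwargs": {"series": [[[0.5, 0, 0], [0, 0, 0], 1], [[1, 0, 0], [0, 0, 0], 1], [[1.5, 0, 0], [0, 0, 0], 1]]}}

```text
time_s: 27.85
tcp_pos: [0.5231, -0.0445, 0.0042]
tcp_rot: [[0.011, 1.0, 0.0], [1.0, -0.011, 0.0], [0.0, 0.0, -1.0]]
ft_force: [-0.2, -0.9, -0.5]
finger_gap: 0.389
finger_force: 30.0
```

Emit:
{"fn": "step_arm", "kwargs": {"series": [[[0.5, 0, 0], [0, 0, 0], 1], [[1, 0, 0], [0, 0, 0], 1], [[1.5, 0, 0], [0, 0, 0], 1]]}}

```text
time_s: 28.15
tcp_pos: [0.5232, -0.0429, 0.0042]
tcp_rot: [[0.011, 1.0, 0.0], [1.0, -0.011, 0.0], [0.0, 0.0, -1.0]]
ft_force: [-0.3, -0.1, -1.0]
finger_gap: 0.388
finger_force: 30.0
```

```bash
python3 - <<'E'
from h import *
s=read_state()
a=grab_frame('wrist');m,n,l,st=wedge_tool(a,s)
for r in range(0,200,20):
    c=np.where(m[r,225:300])[0]+225
    if len(c): print(r,c[0],c[-1],px2w('wrist',[(c[0]-.5,r),(c[-1]+.5,r)],.04,s)[:,:2].round(4).tolist())
E
```

```text
0 260 286 [[0.5268, 0.0751], [0.5386, 0.075]]
20 256 285 [[0.525, 0.0672], [0.5383, 0.0671]]
40 253 284 [[0.5236, 0.0591], [0.538, 0.059]]
60 249 283 [[0.5217, 0.0508], [0.5377, 0.0506]]
80 246 282 [[0.5202, 0.0421], [0.5374, 0.042]]
100 243 281 [[0.5186, 0.0332], [0.5371, 0.033]]
120 239 280 [[0.5165, 0.024], [0.5367, 0.0238]]
140 236 279 [[0.5148, 0.0144], [0.5364, 0.0142]]
160 235 278 [[0.5141, 0.0045], [0.536, 0.0043]]
180 235 276 [[0.5138, -0.0058], [0.5351, -0.006]]
```

Emit:
{"fn": "step_arm", "kwargs": {"series": [[[0.5, 0, 0], [0, 0, 0], 1], [[1, 0, 0], [0, 0, 0], 1], [[1.5, 0, 0], [0, 0, 0], 1]]}}

```text
time_s: 28.5
tcp_pos: [0.5232, -0.0414, 0.0042]
tcp_rot: [[0.011, 1.0, 0.0], [1.0, -0.011, 0.0], [0.0, 0.0, -1.0]]
ft_force: [-0.1, -0.7, -0.8]
finger_gap: 0.389
finger_force: 30.0
```

Emit:
{"fn": "step_arm", "kwargs": {"series": [[[0.5, 0, 0], [0, 0, 0], 1], [[1, 0, 0], [0, 0, 0], 1], [[1.5, 0, 0], [0, 0, 0], 1]]}}

```text
time_s: 28.8
tcp_pos: [0.5232, -0.0399, 0.0042]
tcp_rot: [[0.011, 1.0, -0.0], [1.0, -0.011, 0.0], [0.0, -0.0, -1.0]]
ft_force: [-0.0, -0.1, -1.1]
finger_gap: 0.392
finger_force: 30.0
```

Emit:
{"fn": "step_arm", "kwargs": {"series": [[[0.5, 0, 0], [0, 0, 0], 1], [[1, 0, 0], [0, 0, 0], 1], [[1.5, 0, 0], [0, 0, 0], 1]]}}

```text
time_s: 29.1
tcp_pos: [0.5232, -0.0384, 0.0042]
tcp_rot: [[0.011, 1.0, 0.0], [1.0, -0.011, 0.0], [0.0, 0.0, -1.0]]
ft_force: [0.4, 0.6, -1.0]
finger_gap: 0.391
finger_force: 30.0
```

Emit:
{"fn": "step_arm", "kwargs": {"series": [[[0.5, 0, 0], [0, 0, 0], 1], [[1, 0, 0], [0, 0, 0], 1], [[1.5, 0, 0], [0, 0, 0], 1]]}}

```text
time_s: 29.4
tcp_pos: [0.5232, -0.0369, 0.0042]
tcp_rot: [[0.011, 1.0, 0.0], [1.0, -0.011, 0.0], [0.0, 0.0, -1.0]]
ft_force: [-0.3, -0.1, -0.8]
finger_gap: 0.39
finger_force: 30.0
```

Emit:
{"fn": "step_arm", "kwargs": {"series": [[[0.5, 0, 0], [0, 0, 0], 1], [[1, 0, 0], [0, 0, 0], 1], [[1.5, 0, 0], [0, 0, 0], 1]]}}

```text
time_s: 29.7
tcp_pos: [0.5233, -0.0355, 0.0042]
tcp_rot: [[0.011, 1.0, 0.0], [1.0, -0.011, -0.0], [-0.0, 0.0, -1.0]]
ft_force: [0.8, -0.4, -0.8]
finger_gap: 0.392
finger_force: 30.0
```

```bash
python3 - <<'E'
from h import *
s=read_state()
a=grab_frame('wrist');m,n,l,st=wedge_tool(a,s)
for r in range(0,200,20):
    c=np.where(m[r,225:300])[0]+225
    if len(c): print(r,c[0],c[-1],px2w('wrist',[(c[0]-.5,r),(c[-1]+.5,r)],.04,s)[:,:2].round(4).tolist())
E
```

```text
0 261 287 [[0.5274, 0.0825], [0.5392, 0.0824]]
20 258 286 [[0.5261, 0.0746], [0.5389, 0.0745]]
40 255 285 [[0.5247, 0.0665], [0.5386, 0.0664]]
60 252 285 [[0.5232, 0.0582], [0.5388, 0.058]]
80 249 284 [[0.5217, 0.0495], [0.5385, 0.0494]]
100 245 283 [[0.5197, 0.0406], [0.5382, 0.0404]]
120 242 283 [[0.5181, 0.0314], [0.5383, 0.0312]]
140 239 282 [[0.5164, 0.0218], [0.538, 0.0216]]
160 238 281 [[0.5157, 0.0119], [0.5377, 0.0117]]
180 238 281 [[0.5155, 0.0016], [0.5378, 0.0014]]
```

Emit:
{"fn": "step_arm", "kwargs": {"series": [[[0.4, 0, 0], [0, 0, 0], 1], [[0.8, 0, 0], [0, 0, 0], 1], [[1.2, 0, 0], [0, 0, 0], 1]]}}

```text
time_s: 30.05
tcp_pos: [0.5234, -0.0345, 0.0043]
tcp_rot: [[0.011, 1.0, 0.0], [1.0, -0.011, -0.0], [-0.0, 0.0, -1.0]]
ft_force: [-0.0, -2.0, -2.2]
finger_gap: 0.391
finger_force: 30.0
```

Emit:
{"fn": "step_arm", "kwargs": {"series": [[[0.4, 0, 0], [0, 0, 0], 1], [[0.8, 0, 0], [0, 0, 0], 1], [[1.2, 0, 0], [0, 0, 0], 1]]}}

```text
time_s: 30.35
tcp_pos: [0.5234, -0.0344, 0.0044]
tcp_rot: [[0.012, 1.0, 0.001], [1.0, -0.012, -0.002], [-0.002, 0.001, -1.0]]
ft_force: [-0.3, -7.5, -2.1]
finger_gap: 0.391
finger_force: 30.0
```

Emit:
{"fn": "step_arm", "kwargs": {"series": [[[0.3, 0, 0], [0, 0, 0], 1], [[0.6, 0, 0], [0, 0, 0], 1], [[0.6, 0, 0], [0, 0, 0], 1]]}}

```text
time_s: 30.65
tcp_pos: [0.5234, -0.0344, 0.0044]
tcp_rot: [[0.013, 1.0, 0.001], [1.0, -0.013, -0.003], [-0.003, 0.001, -1.0]]
ft_force: [0.7, -7.2, -2.4]
finger_gap: 0.392
finger_force: 30.0
```

Emit:
{"fn": "step_arm", "kwargs": {"series": [[[0.5, 0, 0], [0, 0, 0], 1], [[1, 0, 0], [0, 0, 0], 1], [[1, 0, 0], [0, 0, 0], 1]]}}

```text
time_s: 30.95
tcp_pos: [0.5233, -0.0343, 0.0045]
tcp_rot: [[0.014, 1.0, 0.001], [1.0, -0.013, -0.004], [-0.004, 0.001, -1.0]]
ft_force: [0.5, -9.9, -2.2]
finger_gap: 0.386
finger_force: 30.0
```

Emit:
{"fn": "step_arm", "kwargs": {"series": [[[0.5, 0, 0], [0, 0, 0], 1], [[1, 0, 0], [0, 0, 0], 1], [[1.5, 0, 0], [0, 0, 0], 1], [[1.5, 0, 0], [0, 0, 0], 1]]}}

```text
time_s: 31.35
tcp_pos: [0.5233, -0.0343, 0.0046]
tcp_rot: [[0.015, 1.0, 0.001], [1.0, -0.015, -0.006], [-0.006, 0.001, -1.0]]
ft_force: [0.6, -14.7, -3.5]
finger_gap: 0.395
finger_force: 30.0
```

Emit:
{"fn": "step_arm", "kwargs": {"series": [[[0.5, 0, 0], [0, 0, 0], 1], [[1, 0, 0], [0, 0, 0], 1], [[1, 0, 0], [0, 0, 0], 1]]}}

```text
time_s: 31.65
tcp_pos: [0.5234, -0.0342, 0.0046]
tcp_rot: [[0.015, 1.0, 0.002], [1.0, -0.015, -0.007], [-0.007, 0.002, -1.0]]
ft_force: [-0.7, -17.3, -3.8]
finger_gap: 0.385
finger_force: 30.0
```

Emit:
{"fn": "step_arm", "kwargs": {"series": [[[-2, 0, 0], [0, 0, 0], 1], [[-5, 0, 0], [0, 0, 0], 1], [[-10, 0, 0], [0, 0, 0], 1], [[-16, 0, 0], [0, 0, 0], 1], [[-20, 0, 0], [0, 0, 0], 1], [[-20, 0, 0], [0, 0, 0], 1]]}}

```text
time_s: 32.25
tcp_pos: [0.523, -0.0495, 0.0043]
tcp_rot: [[0.012, 1.0, 0.0], [1.0, -0.012, 0.0], [0.0, 0.0, -1.0]]
ft_force: [-0.6, -0.6, -0.2]
finger_gap: 0.392
finger_force: 30.0
```

```bash
python3 - <<'E'
from h import *
s=read_state();print(s['tcp_pos'],s['tcp_rot'],s['ft_force'])
a=grab_frame('wrist');m,n,l,st=wedge_tool(a,s)
for r in range(0,200,30):
    c=np.where(m[r,225:300])[0]+225
    if len(c): print(r,c[0],c[-1],px2w('wrist',[(c[0]-.5,r),(c[-1]+.5,r)],.04,s)[:,:2].round(4).tolist())
go([.5077,.322,.095],-.1)
E
```

```text
[ 0.523  -0.0495  0.0043] [[ 0.0119  0.9999  0.0001]
 [ 0.9999 -0.0119  0.0001]
 [ 0.0001  0.0001 -1.    ]] [-0.5525 -0.5876 -0.2071]
0 256 287 [[0.5251, 0.0685], [0.539, 0.0684]]
30 251 286 [[0.5227, 0.0567], [0.5388, 0.0565]]
60 246 285 [[0.5203, 0.0442], [0.5386, 0.044]]
90 241 284 [[0.5177, 0.0312], [0.5384, 0.0309]]
120 238 283 [[0.516, 0.0174], [0.5381, 0.0171]]
150 238 282 [[0.5156, 0.0029], [0.5379, 0.0026]]
180 239 280 [[0.5157, -0.0124], [0.5371, -0.0126]]
shift [370.9 -19.7 -90.6] turn [ 0.   -0.02  5.06] rows>= 7.646379848376888 0.5889624307094751
```

Emit:
{"fn": "step_arm", "kwargs": {"series": [[[0, 0, -30], [0, 0, 0], 1], [[0, 0, -70], [0, 0, 0], 1], [[0, 0, -91], [0, 0, 0], 1], [[0, 0, -91], [0, 0, 0], 1]]}}

```text
time_s: 32.7
tcp_pos: [0.5249, -0.049, 0.0977]
tcp_rot: [[0.011, 1.0, 0.004], [1.0, -0.011, 0.0], [0.001, 0.004, -1.0]]
ft_force: [0.3, -0.0, -0.8]
finger_gap: 0.39
finger_force: 30.0
```

Emit:
{"fn": "step_arm", "kwargs": {"series": [[[371, -20, 0], [0, 0, 5], 1], [[371, -20, 0], [0, 0, 5], 1], [[371, -20, 0], [0, 0, 5], 1], [[371, -20, 0], [0, 0, 5], 1], [[371, -20, 0], [0, 0, 5], 1], [[371, -20, 0], [0, 0, 5], 1], [[371, -20, 0], [0, 0, 5], 1], [[371, -20, 0], [0, 0, 5], 1], [[371, -20, 0], [0, 0, 5], 1], [[371, -20, 0], [0, 0, 5], 1]]}}

```text
time_s: 33.7
tcp_pos: [0.5065, 0.3221, 0.0942]
tcp_rot: [[0.097, 0.995, -0.001], [0.995, -0.097, -0.001], [-0.001, -0.001, -1.0]]
ft_force: [-0.4, 0.5, -1.7]
finger_gap: 0.393
finger_force: 30.0
```

Emit:
{"fn": "step_arm", "kwargs": {"series": [[[0, 0, 30], [0, 0, 0], 1], [[0, 0, 60], [0, 0, 0], 1], [[0, 0, 80], [0, 0, 0], 1], [[0, 0, 90], [0, 0, 0], 1], [[0, 0, 94], [0, 0, 0], 1], [[0, 0, 94], [0, 0, 0], 1]]}}

```text
time_s: 34.3
tcp_pos: [0.5076, 0.3215, 0.0015]
tcp_rot: [[0.1, 0.995, 0.0], [0.995, -0.1, -0.0], [-0.0, 0.0, -1.0]]
ft_force: [-1.3, 0.9, -1.1]
finger_gap: 0.392
finger_force: 30.0
```

Emit:
{"fn": "step_arm", "kwargs": {"series": [[[0, 0, 3], [0, 0, 0], 1], [[0, 0, 6], [0, 0, 0], 1], [[0, 0, 8], [0, 0, 0], 1], [[0, 0, 8], [0, 0, 0], 1]]}}

```text
time_s: 34.7
tcp_pos: [0.5073, 0.3224, -0.0067]
tcp_rot: [[0.098, 0.995, 0.0], [0.995, -0.098, 0.0], [0.0, 0.0, -1.0]]
ft_force: [-0.3, -0.4, -1.0]
finger_gap: 0.393
finger_force: 30.0
```

Emit:
{"fn": "step_arm", "kwargs": {"series": [[[0, 0, 0.7], [0, 0, 0], 1], [[0, 0, 0.7], [0, 0, 0], 1], [[0, 0, 0.7], [0, 0, 0], -1], [[0, 0, 0.7], [0, 0, 0], -1], [[0, 0, 0.7], [0, 0, 0], -1], [[0, 0, 0.7], [0, 0, 0], -1], [[0, 0, 0.7], [0, 0, 0], -1], [[0, 0, 0.7], [0, 0, 0], -1], [[0, 0, 0.7], [0, 0, 0], -1], [[0, 0, 0.7], [0, 0, 0], -1]]}}

```text
time_s: 35.7
tcp_pos: [0.5073, 0.3222, -0.0075]
tcp_rot: [[0.098, 0.995, 0.0], [0.995, -0.098, -0.0], [0.0, 0.0, -1.0]]
ft_force: [0.6, -0.1, -0.1]
finger_gap: 0.988
finger_force: 0.0
```

Emit:
{"fn": "step_arm", "kwargs": {"series": [[[0, 0, -20], [0, 0, 0], -1], [[0, 0, -60], [0, 0, 0], -1], [[0, 0, -100], [0, 0, 0], -1], [[0, 0, -150], [0, 0, 0], -1], [[-78, 4, -210], [0, 0, 0], -1], [[-78, 4, -210], [0, 0, 0], -1], [[-78, 4, -210], [0, 0, 0], -1], [[-78, 4, -210], [0, 0, 0], -1]]}}

```text
time_s: 36.5
tcp_pos: [0.5039, 0.2439, 0.2033]
tcp_rot: [[0.1, 0.995, 0.001], [0.995, -0.1, 0.002], [0.003, 0.001, -1.0]]
ft_force: [-0.5, 0.8, -0.7]
finger_gap: 1.004
finger_force: 0.0
```

```bash
python3 - <<'E'
from h import *
s=read_state();print(s['time_s'],s['tcp_pos'],s['finger_gap'],s['ft_force'])
for cam in('wrist','side','scene'):
  a=grab_frame(cam)
  for n in('block','wedge'):
    for r in place_of(cam,n): print(cam,n,round(r['p'],2),np.round(r['pixel']),px2w(cam,r['pixel'],0 if n=='block' else .006,s)[0])
  if cam=='wrist':
    hsv=cv2.cvtColor(a,cv2.COLOR_RGB2HSV);m=cv2.inRange(hsv,(10,70,130),(25,255,255));n_,l,st,_=cv2.connectedComponentsWithStats(m);print([x for x in st.tolist() if x[4]>200])
E
```

```text
36.5 [0.5039 0.2439 0.2033] 1.0043246009185263 [-0.4526  0.8226 -0.7347]
wrist block 0.62 [248.  97.] [0.506  0.3243 0.    ]
wrist block 0.59 [304.  38.] [0.5758 0.3831 0.    ]
wrist wedge 0.86 [284. 322.] [0.5262 0.004  0.006 ]
[[0, 0, 512, 384, 194957], [229, 78, 38, 39, 1418]]
side block 0.82 [232. 151.] [0.5199 0.3305 0.    ]
side block 0.5 [242. 140.] [0.5792 0.3956 0.    ]
side wedge 0.83 [270. 204.] [ 0.531  -0.0056  0.006 ]
side wedge 0.73 [204. 341.] [ 0.2277 -0.4067  0.006 ]
side wedge 0.63 [333. 256.] [ 0.6007 -0.2683  0.006 ]
scene block 0.85 [372. 228.] [0.4699 0.3173 0.    ]
scene block 0.61 [390. 266.] [0.5893 0.3782 0.    ]
scene wedge 0.75 [154. 201.] [ 0.6086 -0.2632  0.006 ]
scene wedge 0.59 [180. 137.] [ 0.2573 -0.3946  0.006 ]
scene wedge 0.47 [252. 205.] [ 0.5148 -0.0038  0.006 ]
```

```bash
python3 -c "
from rig import *
print(close_job())"
```

```text
the job is handed in; nothing more can be done
None
```

I handed the job in at about 36.5 s: the wedge was driven tight with the block, which read about 17 N on the wrist and gave no further travel. The block is back upright on the bench, about 0.3 m from the housing's centre, and no verdict on the run came back.

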